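# Fetch the power board from behind the stock

### The arm

A 7-joint arm with a two-finger parallel gripper is mounted at the origin on the work surface. World frame = base frame: x ahead of the robot, y to its left, z up, the work surface at z = 0. Lengths are in m, angles in rad, forces in N, time in s.
With the tool pointing down it reaches from about 0.425 to 0.925 m from the base axis. Payload 6.8 kg.
Tool frame: the origin (TCP) lies on the centre line of the jaws, within the pads' length; the fingertips stand 8 mm ahead of it and the grasp point (between the pads) lies 11 mm behind it (bot.tips_ahead is the distance from the TCP to the fingertips, in m); z points along the fingers, y is the line along which they close (so a half turn about z gives the same grasp; the last joint's range is limited). The gripper opens to 85 mm and grips with 20 to 120 N. Pads are 22 mm wide; open, the fingers measure 114 mm over their backs; the gripper's body (76 mm by 85 mm) begins 54 mm behind the grasp point. The pads swing forward as they close: fully open they stand 13 mm farther back than shut.
Start: joints at [1.01, 0.477, 0.022, 1.555, -0.011, 1.109, -0.083], TCP at [0.295, -0.607, 0.239] pointing down, gripper open.
Joint ranges: [-2.96, 2.96], [-0.34, 2.1], [-1.41, 1.46], [0.24, 2.44], [-1.37, 4.51], [0.17, 1.92], [-2.96, 2.96]. Speed limits (rad/s): [2.39, 2.39, 3.14, 3.14, 3.14, 3.14, 3.14].

### API

Orientations are given as a unit quaternion [w, x, y, z].
In Python, from station import bot gives the robot as it stands.
- The arm moves only by the tool send_rows, never from a script. Its argument "deltas" is text: rows parted by semicolons, each of 4 numbers parted by spaces: the shift along the tool's x, y, z in m, then the turn about the tool's z in degrees. In form: x y z spin; .... A call has 1 to 5 rows; each row is the pose to reach, as a shift and turn from the pose commanded when the call began, along the tool's axes at that moment; what a row does not reach only later rows make up. A row lasts 1/10 s, in which the tool goes at most 50 mm and 8.59 degrees, less where a joint would pass 70% of its speed; a pose out of reach is approached as far as the arm can. A call with a gripper value outside its range is refused whole. "claw" is the opening, from 0 (shut) to 1 (fully open), set as the call begins (left out, the last holds). The fingers move at their own pace and stop on an object; "force" is the grip in N (left out, the last holds). Time passes only in rows, so rows that repeat a pose let the fingers close. It gives the time, the measured TCP pose, the force, the opening and the grip force at its end, in the units of the state.
- bot.get_obs(): the state, without advancing time (a new reading comes with each control period).
- bot.read_camera(name): name is "scene" or "top"; returns a dict with "img" (384x512x3 uint8, red, green, blue), "depth" (384x512 float32, m along the optical axis (not along the pixel's ray), 0 where there is no reading), "fx", "fy", "cx", "cy" (pixels), "camera_from_world" (4x4, takes a point from world to camera coordinates). Camera axes: x right, y up, looking along -z (the intrinsics and any distortion apply to the point x, -y, -z); pixel columns grow to the right and rows downward; lengths in m; the calibration is good to about 2 mm. A picture is of the moment at which its call begins.
- bot.hand_in(): hands the job in; it is judged then, once.
Trained networks look in a picture, given as the dict that the camera call returned (one of the last four; its "shot" number tells which), for a name from the list of things; names that differ only in an ending like _2 or _b are one class to them, and where a whole thing is asked for, a point or a joint stands for the part that bears it (a point fixed in the world has none). Each returns a list of dicts, best first, with "confidence" (0 to 1); they miss things now and then, are a little off and sometimes report something else, mostly with a low value. They report only what shows in the picture. A call takes as long as a camera call. They do not tell look-alikes from the thing itself.
- bot.masks_of(picture, query): "mask" (384x512 bool, what is visible of it).
- bot.landmark_of(picture, query): "xyz" ([x, y, z] in m, in world coordinates, good to about 4 mm: a listed point, or the origin of a listed thing).
The state is a dict: "t": time; "q": joint angles; "joint_vel": joint speeds; "joint_torque": joint torques, N m; "eef_pos": TCP position; "tool_rot": TCP orientation; "contact_force": force on the tool from outside, world axes, zero at the start; "torque": the same for the moment, N m; "gripper_width": opening from 0.0 (shut) to 1.0 (fully open); "grasp_force": force on a finger pad.
Only numpy, scipy, OpenCV 4.12 (cv2) and the standard library are available. Lean on these libraries where they do the work, as an engineer would, in place of code of your own. Each camera call takes 0.05 s, during which the arm holds its last target. There are 200 camera calls.

### The job

Three tall things (spray can, spout bottle, big capacitor) stand in the black stock tray and block the board with the transformer behind them: first move all three to the yellow side tray and leave them standing there. Then lay the board squarely on the grey pad of the black test fixture, components up and its long side along the pad's long side, and only after that put each of the three back upright on the very spot in the stock tray where it stood at the start. Do not tip any of them over, and leave the heatsink and the relay in the stock tray where they are.

Things in the scene. Friction and masses are not known exactly. Their poses are not given: they have to be found in the camera images.
- spray_can: Loose metal spray can, 120 high: straight round body 52 diameter up to 100 above its underside, blue band, narrower blue cap (38 diameter) on top. About 0.25 kg. Origin at the centre of its underside, z up. Start: standing on one of three grey round marks in the front row of the stock tray (which one varies).
- bottle: Loose closed white plastic bottle, 117 high: straight round body 54 diameter up to 95 above its underside, then a thin pointed spout. About 0.22 kg. Origin at the centre of its underside, z up. Start: on one of the three marks of the front row.
- capacitor: Loose big black electrolytic capacitor, a straight cylinder 51 diameter, 105 high, with two 6 high brass studs on its flat grey top. About 0.24 kg. Origin at the centre of its underside, z up. Start: on one of the three marks of the front row.
- board: Green circuit board 46 (x) by 74 (y) on four 6 high feet, board top 8 above the origin, 0.09 kg. Mid-board: yellow and steel transformer 30 (x) by 34 (y), 8 to 38 above the origin: grip it across x, where nothing stands beside it. Other parts, up to 18 high, only at the y ends, over 22 from centre. Origin: centre, underside of feet. Starts mid back row of the stock tray, behind the tall things.
- stock_tray: Fixed black shallow tray 150 (x) by 240 (y), rim 10 high, 5 thick walls and floor. Origin at the centre of its underside, on the table; its inner floor is 5 above. Front row (towards the robot): three grey round marks at x = -32, y = -68, 0, +68 in its frame. Back row at x = +34: heatsink, board or relay.
- side_tray: Fixed empty yellow shallow tray 270 (x) by 150 (y), rim 12 high, 5 thick walls and floor. Origin at the centre of its underside, on the table; inner floor 5 above. The side area; it stands to the left or the right of the stock tray.
- fixture: Fixed black test fixture, a box 150 (x) by 160 (y), on the other side of the stock tray. Origin at the centre of its underside. In the middle of its top lies a flat grey pad 62 (x) by 92 (y), centred over the origin, its top 40 above the origin. Round it the top is 38 high, with three small buttons (42 high) 62 from the centre along x.
- heatsink: Loose finned aluminium heatsink 34 by 34, 24 high, in the back row of the stock tray beside the board. To be left alone. Origin at the centre of its underside.
- relay: Loose relay, a plain pale block 32 (x) by 28 (y), 26 high, with a dark foot, in the back row of the stock tray on the board's other side. To be left alone. Origin at the centre of its underside.
There are look-alikes about, which are no part of the job. There is more than one size of the board; the one meant has the size given above.

How it is judged:
By the outcome, as a careful person would: the job done as asked, in the order asked, and still so for the second after the job is handed in, with the robot touching nothing.
It also fails if it takes over 144 s, if anything falls off the work surface, if the arm or the gripper's body presses on something with over 40 N, if the wrist force passes 120 N, or if a joint passes its speed limit or range.

## Working session

There is one attempt and no reset: what is moved stays moved. The work goes in short steps, Python scripts to look and compute and a tool call to move; the robot and the scene stay as the last step left them, time stands still between calls to the robot, and variables do not carry over. Pictures are saved under pics/ and viewed, at most 14 in all, crops included, and the job is handed in when it is done.

Besides the shell and the picture viewer there is one more tool, called after "Call:" by a JSON object that holds its "method" and its "body", one argument or row to a line. send_rows: Moves the arm, as the interface text tells. Its arguments: {"type":"object","properties":{"deltas":{"type":"string"},"claw":{"type":"number"},"force":{"type":"number"}},"required":["deltas"]}

```bash
ls; mkdir -p pics
python3 - <<'E'
from station import bot
import cv2,numpy as np
o=bot.get_obs(); print({k:np.round(v,3) for k,v in o.items()}, bot.tips_ahead)
for n in ["top","scene"]:
    p=bot.read_camera(n)
    cv2.imwrite(f"pics/{n}0.png",cv2.cvtColor(p["img"],cv2.COLOR_RGB2BGR))
    print(n,p["fx"],p["cx"],p["cy"],np.round(p["camera_from_world"],3).tolist())
    for q in ["spray_can","bottle","capacitor","board","stock_tray","side_tray","fixture","heatsink","relay"]:
        M=np.linalg.inv(p["camera_from_world"])
        c=p["camera_from_world"]
        for r in bot.landmark_of(p,q)[:3]:
            x=c@np.append(r["xyz"],1); u=p["cx"]+p["fx"]*x[0]/-x[2]; v=p["cy"]+p["fy"]*x[1]/x[2]
            print(q,np.round(r["xyz"],3),round(r["confidence"],2),int(u),int(v))
E
```

```text
pics
{'t': np.float64(0.0), 'q': array([ 1.01 ,  0.478,  0.022,  1.556, -0.011,  1.109, -0.083]), 'joint_vel': array([ 0.   ,  0.001, -0.001,  0.001, -0.001, -0.   , -0.001]), 'joint_torque': array([-0.0000e+00, -5.9645e+01,  1.6070e+00, -2.8120e+01,  1.2000e-02,
        1.0000e-02,  0.0000e+00]), 'eef_pos': array([ 0.295, -0.606,  0.238]), 'tool_rot': array([-0.001,  0.974,  0.224, -0.   ]), 'contact_force': array([ 0.227, -1.041,  0.708]), 'torque': array([-0.014, -0.026, -0.006]), 'grasp_force': np.float64(0.0), 'gripper_width': np.float64(1.0)} 0.008
top 495.1799144184466 260.1999022281146 182.31067787069125 [[-0.027, -1.0, 0.007, 0.016], [0.98, -0.025, 0.196, -0.503], [-0.196, 0.012, 0.981, -1.032], [0.0, 0.0, 0.0, 1.0]]
bottle [ 0.526 -0.022  0.006] 0.64 270 176
capacitor [ 0.514 -0.097  0.007] 0.77 303 179
board [ 0.589 -0.032  0.002] 0.94 273 149
board [ 0.729 -0.13  -0.001] 0.76 313 91
board [ 0.329 -0.224 -0.001] 0.66 364 261
stock_tray [ 0.561 -0.026 -0.002] 0.67 271 161
side_tray [ 0.541  0.28  -0.001] 0.88 138 173
fixture [ 0.547 -0.283  0.002] 0.59 383 164
heatsink [0.6   0.049 0.006] 0.82 238 145
relay [ 0.588 -0.113  0.004] 0.79 308 148
scene 380.27673550649416 252.39856139751492 187.07543107978793 [[0.777, 0.63, 0.007, -0.42], [-0.347, 0.418, 0.839, 0.125], [0.526, -0.655, 0.543, -1.049], [0.0, 0.0, 0.0, 1.0]]
spray_can [0.538 0.047 0.002] 0.82 265 206
bottle [ 0.528 -0.022  0.003] 0.97 240 219
capacitor [ 0.513 -0.095  0.006] 0.65 209 233
capacitor [ 0.587 -0.031  0.002] 0.65 261 234
board [ 0.725 -0.134 -0.003] 0.87 290 307
board [0.537 0.046 0.004] 0.72 265 205
board [ 0.324 -0.224 -0.   ] 0.65 91 229
stock_tray [ 0.555 -0.028  0.001] 0.97 249 227
side_tray [ 0.54   0.28  -0.001] 0.73 322 165
fixture [ 0.547 -0.284  0.004] 0.9 136 306
fixture [ 0.588 -0.116  0.006] 0.17 231 257
heatsink [0.604 0.05  0.004] 0.63 292 216
relay [ 0.587 -0.119  0.007] 0.85 230 257
```

View pics/top0.png

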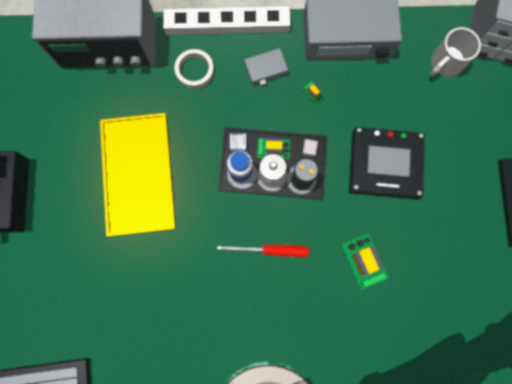

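View pics/scene0.png

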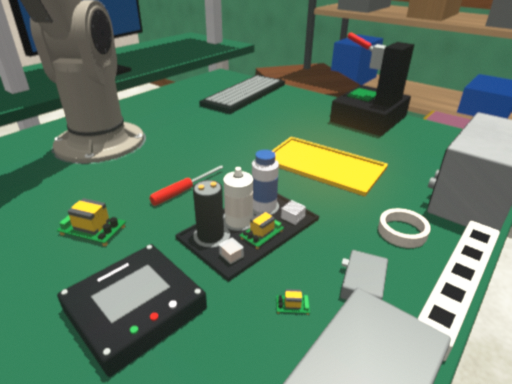

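The tray on the table holds the blue-capped can at top px (238,160), the white bottle at (272,170) and the black capacitor at (304,175). There are three boards: a large one at (364,261) lying alone, a small one at (313,91), and one at (273,149) mid back row of the tray. The tray one fits the place described. Next I check sizes and take an enlarged crop.

```bash
cat > h.py <<'E'
from station import bot
import cv2,numpy as np
from scipy.optimize import least_squares
def cloud(p):
    d=p["depth"]; v,u=np.mgrid[:384,:512]
    P=np.stack([(u-p["cx"])/p["fx"]*d,-(v-p["cy"])/p["fy"]*d,-d,np.ones_like(d)],-1)
    W=(P@np.linalg.inv(p["camera_from_world"]).T)[...,:3]; W[d<=0]=np.nan
    return W
def proj(p,x):
    c=p["camera_from_world"]@np.append(x,1)
    return p["cx"]+p["fx"]*c[0]/-c[2], p["cy"]-p["fy"]*c[1]/-c[2]
def cyl(W,c,r,z0,z1):
    m=(np.hypot(W[...,0]-c[0],W[...,1]-c[1])<r+.012)&(W[...,2]>z0)&(W[...,2]<z1)
    q=W[m][:,:2]
    f=least_squares(lambda a:np.hypot(q[:,0]-a[0],q[:,1]-a[1])-r,c,loss="soft_l1",f_scale=.002)
    return f.x,len(q),np.median(abs(f.fun))
def rect(pts):
    (cx,cy),(w,h),a=cv2.minAreaRect(pts.astype(np.float32))
    return np.round([cx,cy,w,h],4),round(a,1)
E
python3 - <<'E'
from h import *
pt=bot.read_camera("top"); ps=bot.read_camera("scene")
Wt,Ws=cloud(pt),cloud(ps)
for n,c,r,zt in [("can",(.538,.047),.026,.100),("bottle",(.527,-.022),.027,.095),("cap",(.514,-.096),.0255,.105)]:
    print(n,"scene side",cyl(Ws,c,r,.025,zt-.005))
    for W in (Wt,Ws):
        m=(np.hypot(W[...,0]-c[0],W[...,1]-c[1])<.035)&(W[...,2]>.07); q=W[m]
        z=q[:,2]; top=q[abs(z-(zt+.005))<.004]
        print("  topz",np.round(z.max(),3),"shoulder",np.round((top[:,:2].max(0)+top[:,:2].min(0))/2,4),np.round(np.ptp(top[:,:2],axis=0),3),len(top))
for nm,p,W in (("top",pt,Wt),("scene",ps,Ws)):
    hsv=cv2.cvtColor(p["img"],cv2.COLOR_RGB2HSV)
    yel=(hsv[...,0]>20)&(hsv[...,0]<34)&(hsv[...,1]>150)&(hsv[...,2]>120)
    n,l,s,c=cv2.connectedComponentsWithStats(yel.astype(np.uint8))
    for i in range(1,n):
        if s[i,4]>25:
            q=W[l==i]; q=q[np.isfinite(q[:,0])]; print(nm,"yellow",c[i].astype(int),s[i,4],rect(q[:,:2]),"z",np.round(np.percentile(q[:,2],[5,50,95]),3))
    for q in ["board","stock_tray","fixture","heatsink","relay"]:
        for r in bot.masks_of(p,q)[:4]:
            v=W[r["mask"]]; v=v[np.isfinite(v[:,0])]
            if len(v)>10: print(nm,q,round(r["confidence"],2),len(v),rect(v[:,:2]),np.round(np.percentile(v[:,2],[5,50,95]),3))
img=cv2.cvtColor(pt["img"],cv2.COLOR_RGB2BGR)[110:215,205:440]
a=cv2.resize(img,None,fx=3.4,fy=3.4,interpolation=cv2.INTER_CUBIC)[:300]
b=cv2.resize(cv2.cvtColor(ps["img"],cv2.COLOR_RGB2BGR)[150:320,40:330],(512,300),interpolation=cv2.INTER_CUBIC)
a=cv2.resize(img,(799,300),interpolation=cv2.INTER_CUBIC)
b=cv2.copyMakeBorder(b,0,0,0,287,cv2.BORDER_CONSTANT)
cv2.imwrite("pics/crop0.png",np.vstack([a,b]))
E
```

```text
can scene side (array([0.53565618, 0.04358416]), 743, np.float64(0.0005893789061803406))
  topz 0.128 shoulder [0.5356 0.045 ] [0.051 0.048] 150
  topz 0.127 shoulder [0.537  0.0398] [0.049 0.046] 147
bottle scene side (array([ 0.52645186, -0.02601249]), 815, np.float64(0.0004899283253724622))
  topz 0.124 shoulder [ 0.5255 -0.0249] [0.052 0.051] 386
  topz 0.123 shoulder [ 0.5272 -0.027 ] [0.054 0.052] 276
cap scene side (array([ 0.51553922, -0.09459275]), 966, np.float64(0.00048086986771558524))
  topz 0.117 shoulder [ 0.5162 -0.0939] [0.05  0.049] 411
  topz 0.117 shoulder [ 0.5165 -0.0955] [0.051 0.05 ] 374
top yellow [314  89] 58 (array([ 0.7297, -0.1291,  0.0324,  0.0158]), 21.9) z [0.017 0.023 0.027]
top yellow [136 174] 8021 (array([0.5433, 0.2852, 0.2783, 0.1576]), 4.9) z [-0.     0.004  0.01 ]
top yellow [273 144] 127 (array([ 0.5921, -0.0317,  0.0379,  0.0219]), 83.0) z [0.012 0.041 0.044]
top yellow [368 259] 286 (array([ 0.33  , -0.2259,  0.0508,  0.0319]), 19.2) z [0.049 0.053 0.057]
top board 0.81 1478 (array([ 0.3283, -0.2234,  0.1099,  0.0672]), 21.0) [0.007 0.021 0.
[... 1105 characters left out ...]
1,  0.0032]), 35.5) z [0.012 0.016 0.021]
scene board 0.88 871 (array([ 0.5859, -0.0214,  0.0598,  0.1034]), 4.7) [0.011 0.022 0.043]
scene board 0.73 1900 (array([ 0.3064, -0.2027,  0.1334,  0.1249]), 21.3) [0.008 0.025 0.055]
scene board 0.67 659 (array([ 0.7229, -0.1267,  0.0483,  0.046 ]), 35.7) [0.004 0.011 0.026]
scene stock_tray 0.87 3111 (array([ 0.553 , -0.0296,  0.2417,  0.1623]), 83.2) [0.003 0.005 0.01 ]
scene fixture 0.75 10986 (array([ 0.5283, -0.2767,  0.1784,  0.1921]), 83.0) [0.012 0.038 0.041]
scene heatsink 0.82 418 (array([0.5962, 0.0667, 0.0522, 0.0746]), 1.5) [0.005 0.024 0.029]
scene relay 0.75 481 (array([ 0.5741, -0.1138,  0.0302,  0.0597]), 81.9) [0.007 0.027 0.032]
```

View pics/crop0.png

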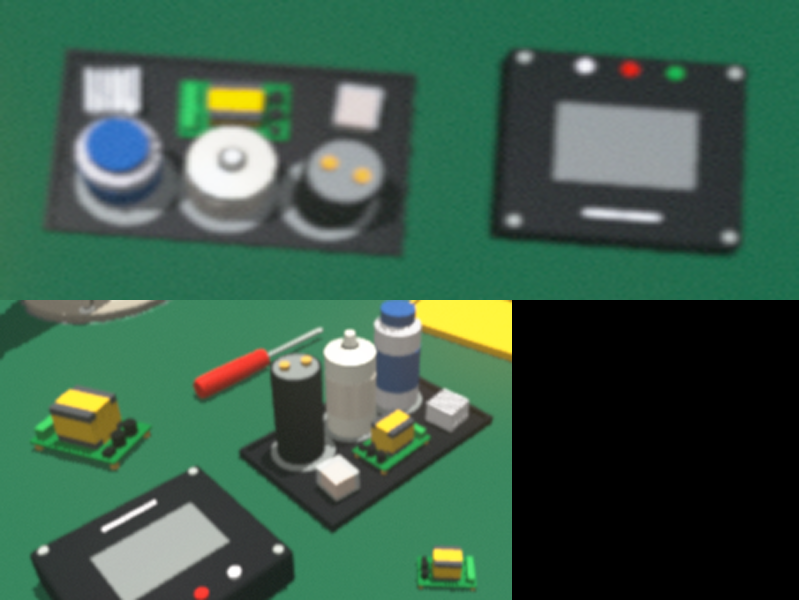

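The crop confirms it. The board in the tray, at (273,149), has its transformer top at z≈0.043 (5+38 mm) and a transformer about 34 mm long, so it is the right size. The board at (364,261) is larger (top 0.055) and the one at (313,91) is smaller (top 0.026). Order from +y: can, bottle, capacitor. The side tray is on the left and the fixture on the right. Now I move above the can.

Call:
{"method": "send_rows", "body": {
  "deltas": "0.033 -0.032 0 0; 0.067 -0.064 0 0; 0.1 -0.096 0 0; 0.134 -0.128 0 0; 0.167 -0.16 0 0",
  "claw": 1,
  "force": 50
}}

```text
t: 2.1
eef_pos: [0.376, -0.3883, 0.2395]
tool_rot: [0.0, 0.974, 0.224, 0.0]
contact_force: [0.8, -0.0, 1.4]
gripper_width: 1.002
grasp_force: 0.0
```

Call:
{"method": "send_rows", "body": {
  "deltas": "0.033 -0.032 0 0; 0.067 -0.064 0 0; 0.1 -0.096 0 0; 0.134 -0.128 0 0; 0.167 -0.16 0 0"
}}

```text
t: 2.6
eef_pos: [0.4562, -0.1714, 0.2397]
tool_rot: [0.0, 0.974, 0.224, 0.0]
contact_force: [1.3, 0.5, 0.2]
gripper_width: 0.998
grasp_force: 0.0
```

Call:
{"method": "send_rows", "body": {
  "deltas": "0.033 -0.032 0 0; 0.067 -0.064 0 0; 0.1 -0.096 0 0; 0.134 -0.128 0 0; 0.167 -0.16 0 0"
}}

```text
t: 3.1
eef_pos: [0.5364, 0.0456, 0.2396]
tool_rot: [0.0, 0.975, 0.224, 0.0]
contact_force: [0.4, -1.2, -0.1]
gripper_width: 0.997
grasp_force: 0.0
```

Call:
{"method": "send_rows", "body": {
  "deltas": "0 0 0 -8; 0 0 0 -16; 0 0 0 -24; 0 0 0 -32; 0 0 0 -40"
}}

```text
t: 3.6
eef_pos: [0.5359, 0.0438, 0.2394]
tool_rot: [0.0, 0.837, 0.547, 0.0]
contact_force: [0.7, 0.4, 0.1]
gripper_width: 1.001
grasp_force: 0.0
```

Call:
{"method": "send_rows", "body": {
  "deltas": "0 0 0 -8; 0 0 0 -16; 0 0 0 -17; 0 0 0 -17; 0 0 0 -17"
}}

```text
t: 4.1
eef_pos: [0.5359, 0.0437, 0.2393]
tool_rot: [0.0, 0.75, 0.661, 0.0]
contact_force: [0.7, 0.2, -0.1]
gripper_width: 1.002
grasp_force: 0.0
```

Call:
{"method": "send_rows", "body": {
  "deltas": "0 0 0.04 0; 0 0 0.08 0; 0 0 0.12 0; 0 0 0.15 0; 0 0 0.167 0"
}}

```text
t: 4.6
eef_pos: [0.5344, 0.0436, 0.0697]
tool_rot: [-0.001, 0.75, 0.662, -0.001]
contact_force: [0.6, 0.2, -0.2]
gripper_width: 0.999
grasp_force: 0.0
```

Call:
{"method": "send_rows", "body": {
  "deltas": "0 0 0 0; 0 0 0 0; 0 0 0 0; 0 0 0 0; 0 0 0 0",
  "claw": 0.3,
  "force": 40
}}

```text
t: 5.1
eef_pos: [0.5366, 0.044, 0.0735]
tool_rot: [0.001, 0.749, 0.662, 0.001]
contact_force: [-2.0, 0.1, 5.3]
gripper_width: 0.597
grasp_force: 42.5
```

Call:
{"method": "send_rows", "body": {
  "deltas": "0 0 0 0; 0 0 0 0; 0 0 0 0; 0 0 0 0; 0 0 0 0"
}}

```text
t: 5.6
eef_pos: [0.5366, 0.044, 0.0735]
tool_rot: [0.001, 0.749, 0.662, 0.001]
contact_force: [-1.9, 0.3, 6.0]
gripper_width: 0.601
grasp_force: 42.7
```

Call:
{"method": "send_rows", "body": {
  "deltas": "0 0 -0.01 0; 0 0 -0.025 0; 0 0 -0.045 0; 0 0 -0.065 0; 0 0 -0.08 0"
}}

```text
t: 6.1
eef_pos: [0.5363, 0.0438, 0.1545]
tool_rot: [0.001, 0.749, 0.662, 0.001]
contact_force: [0.1, -0.9, -2.6]
gripper_width: 0.597
grasp_force: 42.7
```

Call:
{"method": "send_rows", "body": {
  "deltas": "0.01 0.002 0 0; 0.03 0.005 0 0; 0.06 0.01 0 0; 0.095 0.017 0 0; 0.13 0.023 0 0"
}}

```text
t: 6.6
eef_pos: [0.5746, 0.1715, 0.1515]
tool_rot: [-0.0, 0.749, 0.662, -0.0]
contact_force: [1.0, 0.8, -3.2]
gripper_width: 0.6
grasp_force: 42.6
```

Call:
{"method": "send_rows", "body": {
  "deltas": "0.035 0.006 0 0; 0.07 0.013 0 0; 0.1 0.018 0 0; 0.12 0.022 0 0; 0.135 0.025 0 0"
}}

```text
t: 7.1
eef_pos: [0.6153, 0.3036, 0.1511]
tool_rot: [-0.001, 0.749, 0.663, -0.0]
contact_force: [-0.1, 0.7, -3.2]
gripper_width: 0.597
grasp_force: 42.6
```

Call:
{"method": "send_rows", "body": {
  "deltas": "0.01 0.002 0 0; 0.014 0.002 0 0; 0.014 0.002 0 0; 0.014 0.002 0 0; 0.014 0.002 0 0"
}}

```text
t: 7.6
eef_pos: [0.62, 0.3132, 0.1523]
tool_rot: [0.0, 0.75, 0.662, -0.0]
contact_force: [-0.6, -0.3, -2.8]
gripper_width: 0.599
grasp_force: 42.6
```

Run:
```python
from h import *
p=bot.read_camera("scene"); cv2.imwrite("pics/s1.png",cv2.cvtColor(p["img"],cv2.COLOR_RGB2BGR))
W=cloud(p)
o=bot.get_obs(); print(o["eef_pos"],o["gripper_width"],o["contact_force"],bot.tips_ahead)
print(cyl(W,o["eef_pos"][:2],.026,.09,.135))
for n,c,r in [("bottle",(.526,-.026),.027),("cap",(.5155,-.0945),.0255)]: print(n,cyl(W,c,r,.025,.09))
```

```text
[0.61996811 0.31336385 0.15240079] 0.5986159057407237 [-1.20491317  0.66878345 -3.11848547] 0.008
(array([0.61948211, 0.31258944]), 440, np.float64(0.0007312274015836406))
bottle (array([ 0.5264438 , -0.02604083]), 801, np.float64(0.0005380693068144406))
cap (array([ 0.5155442, -0.09456  ]), 826, np.float64(0.0004527090325201419))
```

View pics/s1.png

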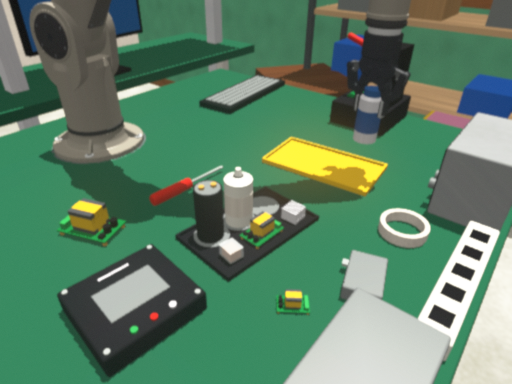

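Call:
{"method": "send_rows", "body": {
  "deltas": "0 0 0.025 0; 0 0 0.05 0; 0 0 0.065 0; 0 0 0.074 0; 0 0 0.0795 0"
}}

```text
t: 8.15
eef_pos: [0.6197, 0.3146, 0.0734]
tool_rot: [-0.0, 0.749, 0.662, -0.0]
contact_force: [-10.3, -5.5, 31.2]
gripper_width: 0.6
grasp_force: 45.7
```

Call:
{"method": "send_rows", "body": {
  "deltas": "0 0 0 0; 0 0 0 0; 0 0 0 0; 0 0 0 0; 0 0 0 0"
}}

```text
t: 8.65
eef_pos: [0.6203, 0.3149, 0.0736]
tool_rot: [0.0, 0.749, 0.662, 0.001]
contact_force: [0.4, -0.2, 1.2]
gripper_width: 0.595
grasp_force: 43.0
```

Call:
{"method": "send_rows", "body": {
  "deltas": "0 0 0 0; 0 0 0 0; 0 0 0 0; 0 0 0 0; 0 0 0 0",
  "claw": 1
}}

```text
t: 9.15
eef_pos: [0.6197, 0.3145, 0.0727]
tool_rot: [-0.0, 0.749, 0.662, -0.0]
contact_force: [-0.4, 0.4, 0.8]
gripper_width: 1.0
grasp_force: 0.0
```

Call:
{"method": "send_rows", "body": {
  "deltas": "0 0 -0.01 0; 0 0 -0.03 0; 0 0 -0.06 0; 0 0 -0.1 0; 0 0 -0.1 0"
}}

```text
t: 9.65
eef_pos: [0.6226, 0.317, 0.1802]
tool_rot: [0.001, 0.749, 0.662, 0.005]
contact_force: [0.5, 0.2, -0.6]
gripper_width: 0.995
grasp_force: 0.0
```

Call:
{"method": "send_rows", "body": {
  "deltas": "-0.04 -0.006 0 0; -0.085 -0.012 0 0; -0.13 -0.019 0 0; -0.175 -0.025 0 0; -0.22 -0.032 0 0"
}}

```text
t: 10.15
eef_pos: [0.5605, 0.0985, 0.1734]
tool_rot: [0.0, 0.749, 0.662, 0.0]
contact_force: [1.1, -0.5, -0.2]
gripper_width: 0.998
grasp_force: 0.0
```

Call:
{"method": "send_rows", "body": {
  "deltas": "-0.045 -0.007 0 0; -0.09 -0.013 0 0; -0.115 -0.017 0 0; -0.128 -0.0185 0 0; -0.128 -0.0185 0 0"
}}

```text
t: 10.65
eef_pos: [0.5268, -0.0261, 0.1732]
tool_rot: [0.0, 0.75, 0.661, -0.0]
contact_force: [-0.1, -0.0, -0.1]
gripper_width: 1.005
grasp_force: 0.0
```

Run:
```python
from h import *
p=bot.read_camera("scene"); W=cloud(p)
o=bot.get_obs(); print(o["eef_pos"],o["tool_rot"])
print(cyl(W,(.62,.313),.026,.025,.1)); 
m=(np.hypot(W[...,0]-.62,W[...,1]-.313)<.03)&(W[...,2]>.02); print(np.nanmax(W[m][:,2]))
```

```text
[ 0.52732299 -0.02409468  0.17323477] [1.68948274e-04 7.49418826e-01 6.62095995e-01 5.36358190e-04]
(array([0.61967066, 0.31444933]), 669, np.float64(0.0007262013010783039))
0.12624527355538856
```

Call:
{"method": "send_rows", "body": {
  "deltas": "-0.0016 -0.0007 0.03 0; -0.0016 -0.0007 0.06 0; -0.0016 -0.0007 0.085 0; -0.0016 -0.0007 0.097 0; -0.0016 -0.0007 0.101 0"
}}

```text
t: 11.2
eef_pos: [0.5258, -0.0241, 0.0708]
tool_rot: [-0.001, 0.748, 0.663, -0.0]
contact_force: [0.2, -0.1, 0.1]
gripper_width: 1.0
grasp_force: 0.0
```

Call:
{"method": "send_rows", "body": {
  "deltas": "0 0 0 0; 0 0 0 0; 0 0 0 0; 0 0 0 0; 0 0 0 0"
}}

```text
t: 11.7
eef_pos: [0.5263, -0.0263, 0.0724]
tool_rot: [0.0, 0.749, 0.662, 0.0]
contact_force: [0.1, 0.7, -0.3]
gripper_width: 1.0
grasp_force: 0.0
```

Call:
{"method": "send_rows", "body": {
  "deltas": "0 0 0 0; 0 0 0 0; 0 0 0 0; 0 0 0 0; 0 0 0 0",
  "claw": 0.3,
  "force": 40
}}

```text
t: 12.2
eef_pos: [0.5262, -0.0262, 0.0721]
tool_rot: [0.0, 0.749, 0.662, 0.0]
contact_force: [-0.8, 0.2, 4.9]
gripper_width: 0.624
grasp_force: 41.6
```

Call:
{"method": "send_rows", "body": {
  "deltas": "0 0 0 0; 0 0 0 0; 0 0 0 0; 0 0 0 0; 0 0 0 0"
}}

```text
t: 12.7
eef_pos: [0.5262, -0.0261, 0.0721]
tool_rot: [0.0, 0.749, 0.662, 0.0]
contact_force: [-1.1, -0.3, 5.5]
gripper_width: 0.621
grasp_force: 41.6
```

Call:
{"method": "send_rows", "body": {
  "deltas": "0 0 -0.01 0; 0 0 -0.025 0; 0 0 -0.045 0; 0 0 -0.065 0; 0 0 -0.08 0"
}}

```text
t: 13.2
eef_pos: [0.5264, -0.026, 0.154]
tool_rot: [0.001, 0.749, 0.662, 0.001]
contact_force: [0.7, 0.8, -2.9]
gripper_width: 0.619
grasp_force: 42.5
```

Call:
{"method": "send_rows", "body": {
  "deltas": "0.01 0 0 0; 0.03 -0.002 0 0; 0.06 -0.004 0 0; 0.095 -0.007 0 0; 0.13 -0.009 0 0"
}}

```text
t: 13.7
eef_pos: [0.5324, 0.1058, 0.1514]
tool_rot: [-0.0, 0.749, 0.662, -0.0]
contact_force: [1.4, -0.5, -1.6]
gripper_width: 0.621
grasp_force: 42.5
```

Call:
{"method": "send_rows", "body": {
  "deltas": "0.035 -0.003 0 0; 0.07 -0.005 0 0; 0.1 -0.008 0 0; 0.12 -0.009 0 0; 0.135 -0.01 0 0"
}}

```text
t: 14.2
eef_pos: [0.5387, 0.2419, 0.1514]
tool_rot: [-0.001, 0.748, 0.663, -0.0]
contact_force: [0.0, 1.2, -0.7]
gripper_width: 0.625
grasp_force: 42.5
```

Call:
{"method": "send_rows", "body": {
  "deltas": "0.01 -0.001 0 0; 0.011 -0.001 0 0; 0.011 -0.001 0 0; 0.011 -0.001 0 0; 0.011 -0.001 0 0"
}}

```text
t: 14.7
eef_pos: [0.5403, 0.249, 0.1518]
tool_rot: [0.0, 0.75, 0.662, -0.0]
contact_force: [0.1, -0.1, -2.0]
gripper_width: 0.617
grasp_force: 42.5
```

Call:
{"method": "send_rows", "body": {
  "deltas": "0 0 0.02 0; 0 0 0.04 0; 0 0 0.055 0; 0 0 0.065 0; 0 0 0.071 0"
}}

```text
t: 15.2
eef_pos: [0.5399, 0.2499, 0.0799]
tool_rot: [-0.0, 0.749, 0.662, -0.0]
contact_force: [-0.2, 0.7, -1.9]
gripper_width: 0.621
grasp_force: 42.5
```

Call:
{"method": "send_rows", "body": {
  "deltas": "0 0 0.002 0; 0 0 0.004 0; 0 0 0.006 0; 0 0 0.0075 0; 0 0 0.0085 0"
}}

```text
t: 15.7
eef_pos: [0.5402, 0.2503, 0.0725]
tool_rot: [0.0, 0.749, 0.662, 0.0]
contact_force: [0.2, -0.8, -1.5]
gripper_width: 0.617
grasp_force: 42.5
```

Call:
{"method": "send_rows", "body": {
  "deltas": "0 0 0 0; 0 0 0 0; 0 0 0 0; 0 0 0 0; 0 0 0 0"
}}

```text
t: 16.2
eef_pos: [0.5401, 0.2503, 0.0724]
tool_rot: [0.0, 0.749, 0.662, 0.0]
contact_force: [-0.1, 0.6, -2.3]
gripper_width: 0.618
grasp_force: 42.5
```

Call:
{"method": "send_rows", "body": {
  "deltas": "0 0 0.0004 0; 0 0 0.0006 0; 0 0 0.0006 0; 0 0 0.0006 0; 0 0 0.0006 0"
}}

```text
t: 16.7
eef_pos: [0.5402, 0.2504, 0.0722]
tool_rot: [0.0, 0.749, 0.662, 0.0]
contact_force: [-1.4, -0.8, 4.8]
gripper_width: 0.619
grasp_force: 43.1
```

Call:
{"method": "send_rows", "body": {
  "deltas": "0 0 0 0; 0 0 0 0; 0 0 0 0; 0 0 0 0; 0 0 0 0",
  "claw": 1
}}

```text
t: 17.2
eef_pos: [0.54, 0.2502, 0.0716]
tool_rot: [-0.0, 0.749, 0.662, -0.0]
contact_force: [0.3, 0.5, -0.8]
gripper_width: 1.004
grasp_force: 0.0
```

Call:
{"method": "send_rows", "body": {
  "deltas": "0 0 -0.01 0; 0 0 -0.03 0; 0 0 -0.06 0; 0 0 -0.09 0; 0 0 -0.1 0"
}}

```text
t: 17.7
eef_pos: [0.5415, 0.2515, 0.1757]
tool_rot: [0.001, 0.749, 0.662, 0.003]
contact_force: [0.3, -0.0, -0.1]
gripper_width: 0.999
grasp_force: 0.0
```

Call:
{"method": "send_rows", "body": {
  "deltas": "-0.04 0.002 0 0; -0.085 0.005 0 0; -0.13 0.007 0 0; -0.175 0.009 0 0; -0.22 0.012 0 0"
}}

```text
t: 18.2
eef_pos: [0.5243, 0.0287, 0.1717]
tool_rot: [0.0, 0.749, 0.662, -0.0]
contact_force: [1.2, 0.5, -0.2]
gripper_width: 1.0
grasp_force: 0.0
```

Call:
{"method": "send_rows", "body": {
  "deltas": "-0.045 0.003 0 0; -0.09 0.005 0 0; -0.115 0.006 0 0; -0.125 0.007 0 0; -0.125 0.007 0 0"
}}

```text
t: 18.7
eef_pos: [0.5163, -0.0955, 0.1716]
tool_rot: [-0.0, 0.75, 0.661, -0.0]
contact_force: [0.0, 1.3, 0.5]
gripper_width: 0.997
grasp_force: 0.0
```

Call:
{"method": "send_rows", "body": {
  "deltas": "0 0 0 0; 0 0 0 0; 0 0 0 0; 0 0 0 0; 0 0 0 0"
}}

```text
t: 19.2
eef_pos: [0.5166, -0.0939, 0.1717]
tool_rot: [-0.0, 0.749, 0.663, 0.0]
contact_force: [-0.8, 0.5, -0.3]
gripper_width: 1.001
grasp_force: 0.0
```

Run:
```python
from h import *
p=bot.read_camera("scene"); W=cloud(p)
o=bot.get_obs(); print(o["eef_pos"],o["tool_rot"])
for n,c,r in [("can",(.62,.313),.026),("bottle",(.540,.25),.027)]: print(n,cyl(W,c,r,.025,.09))
```

```text
[ 0.51655179 -0.09408155  0.17170242] [-2.09512517e-05  7.49101264e-01  6.62455504e-01  1.70763235e-05]
can (array([0.61964232, 0.31432546]), 574, np.float64(0.0007881138977429269))
bottle (array([0.54069967, 0.25059487]), 586, np.float64(0.0007164524685667473))
```

Call:
{"method": "send_rows", "body": {
  "deltas": "-0.0006 -0.001 0.03 0; -0.0006 -0.001 0.06 0; -0.0006 -0.001 0.085 0; -0.0006 -0.001 0.096 0; -0.0006 -0.001 0.0997 0"
}}

```text
t: 19.75
eef_pos: [0.5149, -0.0948, 0.0711]
tool_rot: [-0.001, 0.749, 0.662, -0.001]
contact_force: [0.3, 0.3, 0.3]
gripper_width: 1.002
grasp_force: 0.0
```

Call:
{"method": "send_rows", "body": {
  "deltas": "0 0 0 0; 0 0 0 0; 0 0 0 0; 0 0 0 0; 0 0 0 0"
}}

```text
t: 20.25
eef_pos: [0.5157, -0.095, 0.0725]
tool_rot: [0.0, 0.749, 0.662, 0.0]
contact_force: [0.1, 0.3, 0.4]
gripper_width: 0.998
grasp_force: 0.0
```

Call:
{"method": "send_rows", "body": {
  "deltas": "0 0 0 0; 0 0 0 0; 0 0 0 0; 0 0 0 0; 0 0 0 0",
  "claw": 0.3,
  "force": 40
}}

```text
t: 20.75
eef_pos: [0.5156, -0.095, 0.0722]
tool_rot: [0.0, 0.749, 0.662, 0.0]
contact_force: [-0.9, 0.1, 3.0]
gripper_width: 0.584
grasp_force: 41.3
```

Call:
{"method": "send_rows", "body": {
  "deltas": "0 0 0 0; 0 0 0 0; 0 0 0 0; 0 0 0 0; 0 0 0 0"
}}

```text
t: 21.25
eef_pos: [0.5156, -0.095, 0.0722]
tool_rot: [0.0, 0.749, 0.662, 0.0]
contact_force: [-0.3, -0.1, 5.0]
gripper_width: 0.585
grasp_force: 41.3
```

Call:
{"method": "send_rows", "body": {
  "deltas": "0 0 -0.01 0; 0 0 -0.025 0; 0 0 -0.045 0; 0 0 -0.065 0; 0 0 -0.08 0"
}}

```text
t: 21.75
eef_pos: [0.5156, -0.0949, 0.154]
tool_rot: [0.0, 0.749, 0.662, 0.0]
contact_force: [0.9, -0.4, -3.6]
gripper_width: 0.589
grasp_force: 42.2
```

Call:
{"method": "send_rows", "body": {
  "deltas": "0.01 -0.005 0 0; 0.03 -0.015 0 0; 0.06 -0.028 0 0; 0.095 -0.041 0 0; 0.13 -0.054 0 0"
}}

```text
t: 22.25
eef_pos: [0.4762, 0.0424, 0.1516]
tool_rot: [-0.0, 0.749, 0.662, -0.0]
contact_force: [0.8, -1.0, -3.2]
gripper_width: 0.586
grasp_force: 42.4
```

Call:
{"method": "send_rows", "body": {
  "deltas": "0.035 -0.013 0 0; 0.07 -0.026 0 0; 0.105 -0.036 0 0; 0.14 -0.044 0 0; 0.17 -0.05 0 0"
}}

```text
t: 22.75
eef_pos: [0.4472, 0.2179, 0.1517]
tool_rot: [-0.0, 0.749, 0.663, -0.0]
contact_force: [0.1, 0.5, -3.7]
gripper_width: 0.587
grasp_force: 42.4
```

Call:
{"method": "send_rows", "body": {
  "deltas": "0.03 -0.002 0 0; 0.055 -0.002 0 0; 0.075 -0.002 0 0; 0.09 -0.002 0 0; 0.1 -0.002 0 0"
}}

```text
t: 23.25
eef_pos: [0.4585, 0.3162, 0.1516]
tool_rot: [-0.0, 0.749, 0.663, -0.0]
contact_force: [-0.2, -0.6, -2.3]
gripper_width: 0.586
grasp_force: 42.4
```

Call:
{"method": "send_rows", "body": {
  "deltas": "0 0 0 0; 0 0 0.02 0; 0 0 0.04 0; 0 0 0.055 0; 0 0 0.07 0"
}}

```text
t: 23.75
eef_pos: [0.4595, 0.314, 0.0811]
tool_rot: [0.0, 0.75, 0.662, -0.0]
contact_force: [0.9, -0.0, -2.6]
gripper_width: 0.585
grasp_force: 42.4
```

Call:
{"method": "send_rows", "body": {
  "deltas": "0 0 0.002 0; 0 0 0.004 0; 0 0 0.006 0; 0 0 0.008 0; 0 0 0.0095 0"
}}

```text
t: 24.25
eef_pos: [0.4597, 0.3153, 0.0728]
tool_rot: [0.0, 0.749, 0.662, 0.0]
contact_force: [0.1, -0.0, -3.3]
gripper_width: 0.59
grasp_force: 42.4
```

Call:
{"method": "send_rows", "body": {
  "deltas": "0 0 0.0003 0; 0 0 0.0006 0; 0 0 0.0008 0; 0 0 0.0008 0; 0 0 0.0008 0"
}}

```text
t: 24.75
eef_pos: [0.4595, 0.3152, 0.0722]
tool_rot: [0.0, 0.749, 0.662, 0.0]
contact_force: [-1.7, -0.3, 5.0]
gripper_width: 0.588
grasp_force: 43.1
```

Call:
{"method": "send_rows", "body": {
  "deltas": "0 0 0 0; 0 0 0 0; 0 0 0 0; 0 0 0 0; 0 0 0 0",
  "claw": 1
}}

```text
t: 25.25
eef_pos: [0.4594, 0.3151, 0.0716]
tool_rot: [-0.0, 0.749, 0.662, -0.0]
contact_force: [0.9, -0.6, -0.8]
gripper_width: 1.003
grasp_force: 0.0
```

Call:
{"method": "send_rows", "body": {
  "deltas": "0 0 -0.01 0; 0 0 -0.03 0; 0 0 -0.06 0; 0 0 -0.09 0; 0 0 -0.1 0"
}}

```text
t: 25.75
eef_pos: [0.4606, 0.3165, 0.1754]
tool_rot: [0.0, 0.749, 0.662, 0.003]
contact_force: [0.3, -0.1, -0.2]
gripper_width: 0.998
grasp_force: 0.0
```

Run:
```python
from h import *
pt=bot.read_camera("top"); ps=bot.read_camera("scene")
o=bot.get_obs(); print(o["eef_pos"],o["tool_rot"])
Wt,Ws=cloud(pt),cloud(ps)
for n,c,r in [("can",(.62,.313),.026),("bottle",(.540,.25),.027),("cap",(.4595,.315),.0255)]: print(n,cyl(Ws,c,r,.025,.09))
for nm,p,W in (("top",pt,Wt),("scene",ps,Ws)):
    hsv=cv2.cvtColor(p["img"],cv2.COLOR_RGB2HSV)
    near=(abs(W[...,0]-.585)<.06)&(abs(W[...,1]+.032)<.055)
    t=near&(W[...,2]>.039)&(W[...,2]<.047); print(nm,"trafo top",t.sum(),rect(W[t][:,:2]),"median",np.median(W[t],0).round(4))
    g=near&(hsv[...,0]>50)&(hsv[...,0]<80)&(hsv[...,1]>150)&(W[...,2]>.008)&(W[...,2]<.03)
    print(nm,"green",g.sum(),rect(W[g][:,:2]))
    f=(abs(W[...,0]-.547)<.1)&(abs(W[...,1]+.284)<.1)
    top=f&(W[...,2]>.034)&(W[...,2]<.046); print(nm,"fixture top",top.sum(),rect(W[top][:,:2]),np.median(W[top][:,2]))
    v=p["img"].max(-1); pad=(top&(p["img"].min(-1)>90)).astype(np.uint8)
    k,l,s,c=cv2.connectedComponentsWithStats(pad); i=1+s[1:,4].argmax(); q=W[l==i]
    print(nm,"pad",s[i,4],rect(q[:,:2]),q.mean(0).round(4))
a=cv2.cvtColor(pt["img"],cv2.COLOR_RGB2BGR)[115:210,210:430]
b=cv2.cvtColor(ps["img"],cv2.COLOR_RGB2BGR)[130:300,130:400]
cv2.imwrite("pics/b1.png",np.vstack([cv2.resize(a,(640,276)),cv2.resize(b,(640,320))[:320]]))
```

```text
[0.46028036 0.31574946 0.17364272] [3.61675563e-04 7.49360730e-01 6.62159340e-01 1.83685641e-03]
can (array([0.61959623, 0.3143693 ]), 575, np.float64(0.0007229625998325592))
bottle (array([0.54059815, 0.25061079]), 581, np.float64(0.000702296645690572))
cap (array([0.4597363 , 0.31555185]), 373, np.float64(0.0007671600927161223))
top trafo top 174 (array([ 0.589 , -0.0314,  0.0339,  0.0302]), 84.1) median [ 0.5892 -0.0311  0.0418]
top green 244 (array([ 0.5892, -0.0308,  0.0734,  0.0461]), 84.9)
top fixture top 4010 (array([ 0.546 , -0.2854,  0.1606,  0.15  ]), 83.3) 0.03688075274581948
top pad 1227 (array([ 0.5478, -0.2864,  0.0987,  0.0682]), 83.1) [ 0.5471 -0.2861  0.038 ]
scene trafo top 234 (array([ 0.5902, -0.0327,  0.038 ,  0.0317]), 86.6) median [ 0.5918 -0.0354  0.0427]
scene green 175 (array([ 0.5903, -0.0327,  0.0734,  0.0449]), 85.7)
scene fixture top 9075 (array([ 0.5471, -0.2885,  0.1592,  0.1524]), 83.3) 0.03818098963020683
scene pad 2309 (array([ 0.5441, -0.2864,  0.0955,  0.0696]), 83.4) [ 0.5462 -0.2898  0.0397]
```

View pics/b1.png

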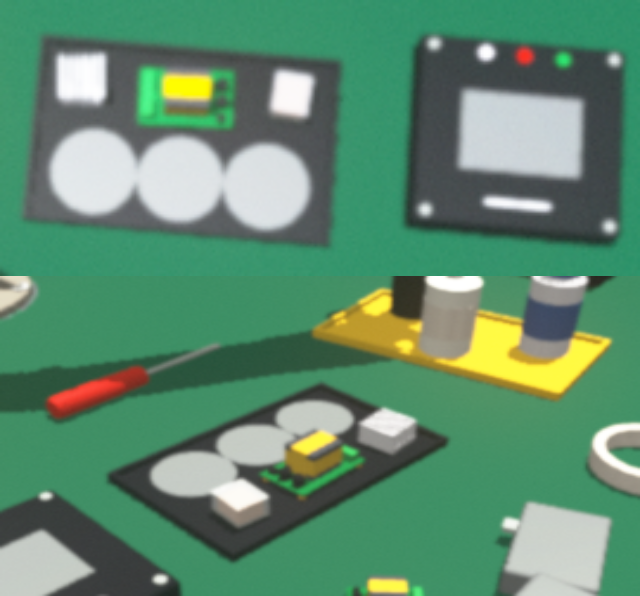

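Call:
{"method": "send_rows", "body": {
  "deltas": "-0.02 0.01 0 0; -0.06 0.031 0 0; -0.1 0.052 0 0; -0.14 0.073 0 0; -0.18 0.095 0 0"
}}

```text
t: 26.35
eef_pos: [0.531, 0.1227, 0.1703]
tool_rot: [-0.0, 0.749, 0.662, -0.001]
contact_force: [2.1, -0.3, 0.8]
gripper_width: 0.998
grasp_force: 0.0
```

Call:
{"method": "send_rows", "body": {
  "deltas": "-0.04 0.021 0 0; -0.08 0.042 0 0; -0.12 0.063 0 0; -0.14 0.073 0 0; -0.148 0.0774 0 0"
}}

```text
t: 26.85
eef_pos: [0.5898, -0.0353, 0.1699]
tool_rot: [-0.0, 0.751, 0.66, -0.001]
contact_force: [0.3, 1.4, -0.1]
gripper_width: 1.002
grasp_force: 0.0
```

Call:
{"method": "send_rows", "body": {
  "deltas": "0 0 0.02 -1.7; 0 0 0.05 -1.7; 0 0 0.07 -1.7; 0 0 0.07 -1.7; 0 0 0.07 -1.7"
}}

```text
t: 27.35
eef_pos: [0.5897, -0.0302, 0.1014]
tool_rot: [-0.001, 0.739, 0.674, -0.0]
contact_force: [0.2, 0.1, 0.3]
gripper_width: 0.998
grasp_force: 0.0
```

Call:
{"method": "send_rows", "body": {
  "deltas": "0 0 0 0; 0 0 0 0; 0 0 0 0; 0 0 0 0; 0 0 0 0"
}}

```text
t: 27.85
eef_pos: [0.5903, -0.0317, 0.102]
tool_rot: [0.0, 0.739, 0.673, 0.0]
contact_force: [0.5, 0.6, -0.3]
gripper_width: 0.999
grasp_force: 0.0
```

Call:
{"method": "send_rows", "body": {
  "deltas": "0 -0.0008 0.02 0; 0 -0.0008 0.04 0; 0 -0.0008 0.055 0; 0 -0.0008 0.065 0; 0 -0.0008 0.071 0"
}}

```text
t: 28.35
eef_pos: [0.5891, -0.0315, 0.0298]
tool_rot: [-0.0, 0.739, 0.673, -0.0]
contact_force: [0.7, -0.3, -0.1]
gripper_width: 1.001
grasp_force: 0.0
```

Call:
{"method": "send_rows", "body": {
  "deltas": "0 0 0 0; 0 0 0 0; 0 0 0 0; 0 0 0 0; 0 0 0 0",
  "claw": 0.1,
  "force": 30
}}

```text
t: 28.85
eef_pos: [0.5899, -0.0316, 0.0315]
tool_rot: [0.0, 0.739, 0.673, 0.0]
contact_force: [-0.6, 0.8, 4.7]
gripper_width: 0.346
grasp_force: 29.5
```

Call:
{"method": "send_rows", "body": {
  "deltas": "0 0 0 0; 0 0 0 0; 0 0 0 0; 0 0 0 0; 0 0 0 0"
}}

```text
t: 29.35
eef_pos: [0.5899, -0.0316, 0.0315]
tool_rot: [0.0, 0.739, 0.673, 0.0]
contact_force: [-1.4, 0.6, 5.9]
gripper_width: 0.344
grasp_force: 29.7
```

Call:
{"method": "send_rows", "body": {
  "deltas": "0 0 0 0; 0 0 0 0; 0 0 0 0; 0 0 0 0; 0 0 0 0"
}}

```text
t: 29.85
eef_pos: [0.5899, -0.0316, 0.0315]
tool_rot: [0.0, 0.739, 0.673, 0.0]
contact_force: [-1.3, -0.3, 5.6]
gripper_width: 0.346
grasp_force: 29.7
```

Call:
{"method": "send_rows", "body": {
  "deltas": "0 0 -0.01 0; 0 0 -0.03 0; 0 0 -0.055 0; 0 0 -0.08 0; 0 0 -0.09 0"
}}

```text
t: 30.35
eef_pos: [0.5906, -0.0314, 0.1233]
tool_rot: [0.001, 0.739, 0.673, 0.001]
contact_force: [-1.0, 0.3, -1.3]
gripper_width: 0.343
grasp_force: 29.7
```

Call:
{"method": "send_rows", "body": {
  "deltas": "-0.01 -0.001 0 0; -0.03 -0.002 0 0; -0.06 -0.005 0 0; -0.095 -0.007 0 0; -0.13 -0.01 0 0"
}}

```text
t: 30.85
eef_pos: [0.5657, -0.1619, 0.1191]
tool_rot: [-0.001, 0.739, 0.673, -0.001]
contact_force: [0.8, -1.9, -0.8]
gripper_width: 0.343
grasp_force: 29.7
```

Call:
{"method": "send_rows", "body": {
  "deltas": "-0.035 -0.002 0 0; -0.07 -0.005 0 0; -0.1 -0.007 0 0; -0.12 -0.009 0 0; -0.128 -0.0093 0 0"
}}

```text
t: 31.35
eef_pos: [0.5435, -0.2902, 0.1189]
tool_rot: [-0.001, 0.741, 0.672, -0.001]
contact_force: [-0.2, -0.6, -1.2]
gripper_width: 0.345
grasp_force: 29.7
```

Call:
{"method": "send_rows", "body": {
  "deltas": "0 0 0 1.3; 0 0 0 1.3; 0 0 0 1.3; 0 0 0 1.3; 0 0 0 1.3"
}}

```text
t: 31.85
eef_pos: [0.5464, -0.2857, 0.1208]
tool_rot: [0.0, 0.747, 0.665, 0.0]
contact_force: [-0.9, 0.1, -0.9]
gripper_width: 0.343
grasp_force: 29.7
```

Run:
```python
from h import *
pt=bot.read_camera("top"); ps=bot.read_camera("scene")
o=bot.get_obs(); print(o["eef_pos"],o["tool_rot"])
for nm,p in (("top",pt),("scene",ps)):
    W=cloud(p)
    hsv=cv2.cvtColor(p["img"],cv2.COLOR_RGB2HSV)
    near=(abs(W[...,0]-o["eef_pos"][0])<.06)&(abs(W[...,1]-o["eef_pos"][1])<.06)
    g=near&(hsv[...,0]>45)&(hsv[...,0]<85)&(hsv[...,1]>120)&(W[...,2]>.08)&(W[...,2]<.135)
    print(nm,"green",g.sum(),rect(W[g][:,:2]) if g.sum()>5 else "", np.percentile(W[g][:,2],[5,50,95]).round(4))
    f=(abs(W[...,0]-.547)<.1)&(abs(W[...,1]+.284)<.1)
b=cv2.cvtColor(ps["img"],cv2.COLOR_RGB2BGR)[190:384,20:280]
a=cv2.cvtColor(pt["img"],cv2.COLOR_RGB2BGR)[100:220,320:450]
cv2.imwrite("pics/b2.png",np.hstack([cv2.resize(a,(390,388)),cv2.resize(b,(400,388))]))
```

```text
[ 0.54628106 -0.28617116  0.12080588] [6.65839260e-05 7.46709392e-01 6.65150418e-01 4.24884208e-05]
top green 222 (array([ 0.5485, -0.2638,  0.0319,  0.0463]), 89.5) [0.0976 0.102  0.1109]
scene green 600 (array([ 0.5459, -0.2874,  0.0742,  0.0484]), 83.7) [0.1012 0.1024 0.1114]
```

View pics/b2.png

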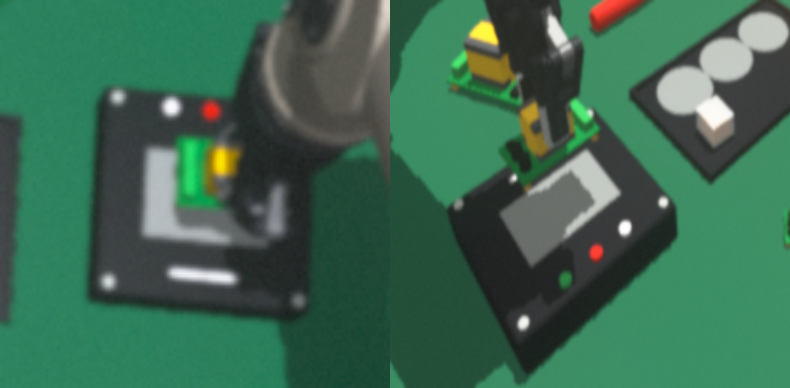

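The board hangs level in the jaws, right over the pad, and its yaw matches the fixture. Lowering it now.

Call:
{"method": "send_rows", "body": {
  "deltas": "0 0 0.015 0; 0 0 0.03 0; 0 0 0.04 0; 0 0 0.045 0; 0 0 0.048 0"
}}

```text
t: 32.45
eef_pos: [0.5457, -0.2864, 0.0715]
tool_rot: [-0.001, 0.747, 0.665, -0.0]
contact_force: [-0.7, 0.4, -1.3]
gripper_width: 0.345
grasp_force: 29.7
```

Call:
{"method": "send_rows", "body": {
  "deltas": "0 0 0.0015 0; 0 0 0.003 0; 0 0 0.004 0; 0 0 0.005 0; 0 0 0.0055 0"
}}

```text
t: 32.95
eef_pos: [0.5462, -0.2867, 0.0673]
tool_rot: [0.0, 0.747, 0.665, 0.0]
contact_force: [1.1, 0.2, -1.6]
gripper_width: 0.345
grasp_force: 29.7
```

Call:
{"method": "send_rows", "body": {
  "deltas": "0 0 0 0; 0 0 0 0; 0 0 0 0; 0 0 0 0; 0 0 0 0"
}}

```text
t: 33.45
eef_pos: [0.5461, -0.2866, 0.0672]
tool_rot: [0.0, 0.747, 0.665, 0.0]
contact_force: [0.6, -0.4, -0.3]
gripper_width: 0.346
grasp_force: 29.7
```

Call:
{"method": "send_rows", "body": {
  "deltas": "0 0 0.0003 0; 0 0 0.0005 0; 0 0 0.0008 0; 0 0 0.001 0; 0 0 0.001 0"
}}

```text
t: 33.95
eef_pos: [0.5461, -0.2867, 0.0665]
tool_rot: [0.0, 0.747, 0.665, -0.0]
contact_force: [-2.5, 0.5, 3.4]
gripper_width: 0.345
grasp_force: 30.2
```

Call:
{"method": "send_rows", "body": {
  "deltas": "0 0 0 0; 0 0 0 0; 0 0 0 0; 0 0 0 0; 0 0 0 0"
}}

```text
t: 34.45
eef_pos: [0.5461, -0.2866, 0.0665]
tool_rot: [0.0, 0.747, 0.665, -0.0]
contact_force: [-1.6, 0.2, 5.6]
gripper_width: 0.339
grasp_force: 30.4
```

Call:
{"method": "send_rows", "body": {
  "deltas": "0 0 0 0; 0 0 0 0; 0 0 0 0; 0 0 0 0; 0 0 0 0",
  "claw": 0.8
}}

```text
t: 34.95
eef_pos: [0.5461, -0.2866, 0.0661]
tool_rot: [-0.0, 0.747, 0.665, -0.0]
contact_force: [-0.3, -0.2, 0.0]
gripper_width: 0.807
grasp_force: 0.0
```

Call:
{"method": "send_rows", "body": {
  "deltas": "0 0 -0.01 0; 0 0 -0.03 0; 0 0 -0.06 0; 0 0 -0.09 0; 0 0 -0.105 0"
}}

```text
t: 35.45
eef_pos: [0.5475, -0.287, 0.1747]
tool_rot: [0.002, 0.747, 0.665, 0.001]
contact_force: [0.4, 0.1, 0.2]
gripper_width: 0.799
grasp_force: 0.0
```

Call:
{"method": "send_rows", "body": {
  "deltas": "0.03 0 0 0; 0.07 0 0 0; 0.11 0 0 0; 0.15 0 0 0; 0.19 0 0 0",
  "claw": 1
}}

```text
t: 35.95
eef_pos: [0.5679, -0.0964, 0.1712]
tool_rot: [0.0, 0.747, 0.665, -0.0]
contact_force: [-0.1, -0.5, 0.0]
gripper_width: 1.0
grasp_force: 0.0
```

Call:
{"method": "send_rows", "body": {
  "deltas": "0.04 0 0 0; 0.08 0 0 0; 0.1 0 0 0; 0.1 0 0 0; 0.1 0 0 0"
}}

```text
t: 36.45
eef_pos: [0.5795, 0.0012, 0.171]
tool_rot: [0.0, 0.747, 0.665, -0.0]
contact_force: [-0.0, 0.1, -0.1]
gripper_width: 0.999
grasp_force: 0.0
```

Run:
```python
from h import *
pt=bot.read_camera("top"); ps=bot.read_camera("scene")
o=bot.get_obs(); print(o["eef_pos"],o["tool_rot"])
for nm,p in (("top",pt),("scene",ps)):
    W=cloud(p); hsv=cv2.cvtColor(p["img"],cv2.COLOR_RGB2HSV)
    near=(abs(W[...,0]-.546)<.05)&(abs(W[...,1]+.287)<.05)
    g=near&(hsv[...,0]>45)&(hsv[...,0]<85)&(hsv[...,1]>120)&(W[...,2]>.042)&(W[...,2]<.07)
    print(nm,"green",g.sum(),rect(W[g][:,:2]),np.percentile(W[g][:,2],[5,50,95]).round(4))
    t=near&(W[...,2]>.073); print("trafo",rect(W[t][:,:2]),np.median(W[t][:,2]))
    f=(abs(W[...,0]-.547)<.1)&(abs(W[...,1]+.284)<.1)&(W[...,2]>.034); print("fixture",rect(W[f][:,:2]))
b=cv2.cvtColor(ps["img"],cv2.COLOR_RGB2BGR)[190:384,20:280]
a=cv2.cvtColor(pt["img"],cv2.COLOR_RGB2BGR)[100:220,320:450]
cv2.imwrite("pics/b3.png",np.hstack([cv2.resize(a,(390,388)),cv2.resize(b,(400,388))]))
```

```text
[ 5.79510433e-01 -4.52480997e-04  1.70943857e-01] [ 1.82252296e-04  7.47704917e-01  6.64030878e-01 -5.63292421e-04]
top green 131 (array([ 0.5461, -0.2868,  0.0692,  0.0443]), 83.4) [0.0436 0.0467 0.0563]
trafo (array([ 0.5463, -0.2855,  0.0348,  0.0307]), 83.5) 0.07636179366679374
fixture (array([ 0.5519, -0.2881,  0.1555,  0.1379]), 83.2)
scene green 566 (array([ 0.546 , -0.2883,  0.0731,  0.0466]), 84.5) [0.0469 0.0484 0.0574]
trafo (array([ 0.5465, -0.2878,  0.0354,  0.0327]), 83.5) 0.07791012172515788
fixture (array([ 0.5468, -0.2886,  0.1596,  0.1515]), 83.4)
```

View pics/b3.png

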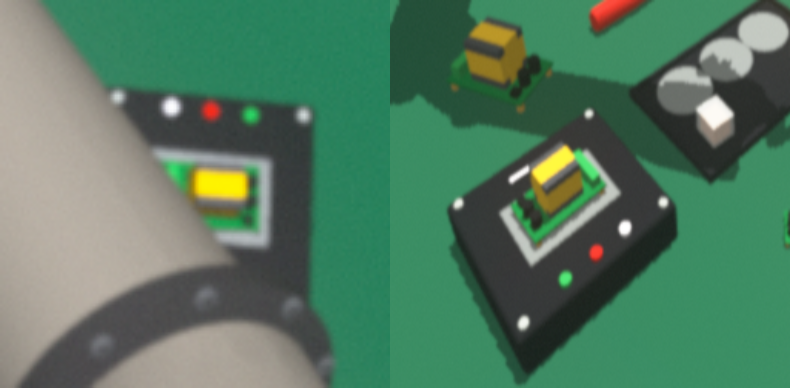

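The board sits centred and square on the pad, components up, with an even grey margin all round. Next I return the capacitor.

Call:
{"method": "send_rows", "body": {
  "deltas": "0.02 -0.01 0 0; 0.06 -0.031 0 0; 0.1 -0.052 0 0; 0.14 -0.073 0 0; 0.18 -0.094 0 0"
}}

```text
t: 37.05
eef_pos: [0.5071, 0.1906, 0.1712]
tool_rot: [0.0, 0.748, 0.664, -0.0]
contact_force: [0.7, 0.4, -0.7]
gripper_width: 1.002
grasp_force: 0.0
```

Call:
{"method": "send_rows", "body": {
  "deltas": "0.04 -0.021 0 0; 0.08 -0.042 0 0; 0.105 -0.055 0 0; 0.118 -0.0622 0 0; 0.118 -0.0622 0 0"
}}

```text
t: 37.55
eef_pos: [0.4588, 0.3162, 0.1712]
tool_rot: [-0.0, 0.746, 0.665, 0.0]
contact_force: [-0.5, -0.4, 0.3]
gripper_width: 1.0
grasp_force: 0.0
```

Call:
{"method": "send_rows", "body": {
  "deltas": "0 0 0 0; 0 0 0 0; 0 0 0 0; 0 0 0 0; 0 0 0 0"
}}

```text
t: 38.05
eef_pos: [0.4595, 0.3149, 0.1712]
tool_rot: [0.0, 0.747, 0.664, -0.0]
contact_force: [-0.2, 0.6, -0.0]
gripper_width: 1.0
grasp_force: 0.0
```

Call:
{"method": "send_rows", "body": {
  "deltas": "0 0 0 0; 0 0 0 0; 0 0 0 0; 0 0 0 0; 0 0 0 0"
}}

```text
t: 38.55
eef_pos: [0.4591, 0.3156, 0.1712]
tool_rot: [0.0, 0.747, 0.665, -0.0]
contact_force: [-0.0, 0.4, -0.9]
gripper_width: 1.003
grasp_force: 0.0
```

Call:
{"method": "send_rows", "body": {
  "deltas": "0 0 0.03 0; 0 0 0.06 0; 0 0 0.085 0; 0 0 0.096 0; 0 0 0.0992 0"
}}

```text
t: 39.05
eef_pos: [0.4585, 0.3152, 0.071]
tool_rot: [-0.0, 0.747, 0.665, -0.001]
contact_force: [-0.1, 0.4, 1.0]
gripper_width: 0.999
grasp_force: 0.0
```

Call:
{"method": "send_rows", "body": {
  "deltas": "0 0 0 0; 0 0 0 0; 0 0 0 0; 0 0 0 0; 0 0 0 0"
}}

```text
t: 39.55
eef_pos: [0.4594, 0.3157, 0.0725]
tool_rot: [0.0, 0.747, 0.665, 0.0]
contact_force: [-0.6, -0.0, 1.3]
gripper_width: 0.998
grasp_force: 0.0
```

Call:
{"method": "send_rows", "body": {
  "deltas": "0 0 0 0; 0 0 0 0; 0 0 0 0; 0 0 0 0; 0 0 0 0",
  "claw": 0.3,
  "force": 40
}}

```text
t: 40.05
eef_pos: [0.4592, 0.3156, 0.0722]
tool_rot: [0.0, 0.747, 0.665, 0.0]
contact_force: [0.7, -2.0, 3.3]
gripper_width: 0.588
grasp_force: 41.0
```

Call:
{"method": "send_rows", "body": {
  "deltas": "0 0 0 0; 0 0 0 0; 0 0 0 0; 0 0 0 0; 0 0 0 0"
}}

```text
t: 40.55
eef_pos: [0.4592, 0.3156, 0.0722]
tool_rot: [0.0, 0.747, 0.665, 0.0]
contact_force: [-0.9, -1.9, 5.1]
gripper_width: 0.591
grasp_force: 41.0
```

Call:
{"method": "send_rows", "body": {
  "deltas": "0 0 -0.01 0; 0 0 -0.025 0; 0 0 -0.045 0; 0 0 -0.065 0; 0 0 -0.08 0"
}}

```text
t: 41.05
eef_pos: [0.4593, 0.3159, 0.154]
tool_rot: [0.0, 0.747, 0.665, 0.001]
contact_force: [-0.1, -0.5, -2.8]
gripper_width: 0.585
grasp_force: 42.1
```

Call:
{"method": "send_rows", "body": {
  "deltas": "0 0 0 0; 0 0 0 0; 0 0 0 0; 0 0 0 0; 0 0 0 0"
}}

```text
t: 41.55
eef_pos: [0.4588, 0.3153, 0.1513]
tool_rot: [-0.0, 0.747, 0.665, -0.001]
contact_force: [-0.2, -0.2, -2.7]
gripper_width: 0.585
grasp_force: 42.2
```

Call:
{"method": "send_rows", "body": {
  "deltas": "-0.01 0 0 0; -0.03 0 0 0; -0.06 0 0 0; -0.09 0 0 0; -0.12 0 0 0"
}}

```text
t: 42.05
eef_pos: [0.4447, 0.1944, 0.1518]
tool_rot: [0.0, 0.747, 0.665, -0.0]
contact_force: [-0.5, 0.1, -2.9]
gripper_width: 0.586
grasp_force: 42.2
```

Call:
{"method": "send_rows", "body": {
  "deltas": "-0.03 0.01 0 0; -0.06 0.021 0 0; -0.09 0.033 0 0; -0.12 0.045 0 0; -0.15 0.057 0 0"
}}

```text
t: 42.55
eef_pos: [0.4841, 0.0387, 0.152]
tool_rot: [0.0, 0.747, 0.665, -0.0]
contact_force: [-0.0, -0.3, -3.1]
gripper_width: 0.583
grasp_force: 42.2
```

Call:
{"method": "send_rows", "body": {
  "deltas": "-0.035 0.012 0 0; -0.07 0.025 0 0; -0.1 0.036 0 0; -0.12 0.043 0 0; -0.1309 0.0465 0 0"
}}

```text
t: 43.05
eef_pos: [0.515, -0.0976, 0.1517]
tool_rot: [0.0, 0.748, 0.664, -0.0]
contact_force: [0.2, -0.4, -1.9]
gripper_width: 0.589
grasp_force: 42.2
```

Call:
{"method": "send_rows", "body": {
  "deltas": "0 0 0.01 0; 0 0 0.03 0; 0 0 0.045 0; 0 0 0.055 0; 0 0 0.06 0"
}}

```text
t: 43.55
eef_pos: [0.5146, -0.0937, 0.0907]
tool_rot: [-0.001, 0.746, 0.665, -0.001]
contact_force: [-0.4, 0.3, -2.8]
gripper_width: 0.587
grasp_force: 42.2
```

Call:
{"method": "send_rows", "body": {
  "deltas": "0 0 0 0; 0 0 0 0; 0 0 0 0; 0 0 0 0; 0 0 0 0"
}}

```text
t: 44.05
eef_pos: [0.5157, -0.0948, 0.0924]
tool_rot: [0.0, 0.747, 0.665, 0.0]
contact_force: [0.1, 0.4, -3.4]
gripper_width: 0.586
grasp_force: 42.2
```

Call:
{"method": "send_rows", "body": {
  "deltas": "0 0 0 0; 0 0 0 0; 0 0 0 0; 0 0 0 0; 0 0 0 0"
}}

```text
t: 44.55
eef_pos: [0.5154, -0.0947, 0.092]
tool_rot: [-0.0, 0.747, 0.665, -0.0]
contact_force: [-0.3, -0.1, -3.4]
gripper_width: 0.591
grasp_force: 42.2
```

Run:
```python
from h import *
p=bot.read_camera("scene"); W=cloud(p); o=bot.get_obs(); print(o["eef_pos"],o["tool_rot"])
print(cyl(W,(.5155,-.0945),.0255,.045,.09))
for n,c,r in [("can",(.62,.313),.026),("bottle",(.540,.25),.027)]: print(n,cyl(W,c,r,.025,.09))
```

```text
[ 0.51544103 -0.09468749  0.09200061] [-4.32887633e-06  7.46984615e-01  6.64841323e-01  5.75507787e-06]
(array([ 0.51547912, -0.09448583]), 548, np.float64(0.00047885763518054104))
can (array([0.61967966, 0.31450097]), 576, np.float64(0.0007580939559457493))
bottle (array([0.54058693, 0.25045244]), 584, np.float64(0.0006784124490817126))
```

Call:
{"method": "send_rows", "body": {
  "deltas": "0 0 0.006 0; 0 0 0.011 0; 0 0 0.015 0; 0 0 0.017 0; 0 0 0.0185 0"
}}

```text
t: 45.1
eef_pos: [0.5153, -0.0946, 0.0731]
tool_rot: [-0.0, 0.747, 0.665, -0.0]
contact_force: [0.3, -0.1, -1.7]
gripper_width: 0.586
grasp_force: 42.2
```

Call:
{"method": "send_rows", "body": {
  "deltas": "0 0 0.0003 0; 0 0 0.0006 0; 0 0 0.0009 0; 0 0 0.0012 0; 0 0 0.0014 0"
}}

```text
t: 45.6
eef_pos: [0.5155, -0.0947, 0.0722]
tool_rot: [0.0, 0.747, 0.665, 0.0]
contact_force: [-1.1, 0.6, 0.3]
gripper_width: 0.59
grasp_force: 42.2
```

Call:
{"method": "send_rows", "body": {
  "deltas": "0 0 0 0; 0 0 0.0002 0; 0 0 0.0004 0; 0 0 0.0004 0; 0 0 0.0004 0"
}}

```text
t: 46.1
eef_pos: [0.5156, -0.0947, 0.0722]
tool_rot: [0.0, 0.747, 0.665, -0.0]
contact_force: [-1.7, 0.0, 5.1]
gripper_width: 0.589
grasp_force: 42.9
```

Call:
{"method": "send_rows", "body": {
  "deltas": "0 0 0 0; 0 0 0 0; 0 0 0 0; 0 0 0 0; 0 0 0 0",
  "claw": 1
}}

```text
t: 46.6
eef_pos: [0.5155, -0.0947, 0.0717]
tool_rot: [0.0, 0.747, 0.665, 0.0]
contact_force: [0.4, 0.3, 0.1]
gripper_width: 0.998
grasp_force: 0.0
```

Call:
{"method": "send_rows", "body": {
  "deltas": "0 0 -0.01 0; 0 0 -0.03 0; 0 0 -0.06 0; 0 0 -0.09 0; 0 0 -0.1 0"
}}

```text
t: 47.1
eef_pos: [0.5172, -0.0946, 0.1753]
tool_rot: [0.002, 0.747, 0.665, 0.002]
contact_force: [0.6, 0.3, 1.1]
gripper_width: 0.999
grasp_force: 0.0
```

Call:
{"method": "send_rows", "body": {
  "deltas": "0.04 -0.002 0 0; 0.085 -0.004 0 0; 0.13 -0.006 0 0; 0.175 -0.008 0 0; 0.22 -0.01 0 0"
}}

```text
t: 47.6
eef_pos: [0.5307, 0.1265, 0.1717]
tool_rot: [0.0, 0.747, 0.665, -0.0]
contact_force: [0.1, -0.5, 0.4]
gripper_width: 1.003
grasp_force: 0.0
```

Call:
{"method": "send_rows", "body": {
  "deltas": "0.045 -0.002 0 0; 0.09 -0.004 0 0; 0.115 -0.005 0 0; 0.1255 -0.0055 0 0; 0.1255 -0.0055 0 0"
}}

```text
t: 48.1
eef_pos: [0.5396, 0.2513, 0.1714]
tool_rot: [-0.0, 0.746, 0.666, -0.0]
contact_force: [-0.3, -0.8, 0.4]
gripper_width: 1.001
grasp_force: 0.0
```

Call:
{"method": "send_rows", "body": {
  "deltas": "0 0 0 0; 0 0 0 0; 0 0 0 0; 0 0 0 0; 0 0 0 0"
}}

```text
t: 48.6
eef_pos: [0.5403, 0.2497, 0.1718]
tool_rot: [0.0, 0.747, 0.665, 0.0]
contact_force: [-0.7, -0.6, 0.2]
gripper_width: 0.998
grasp_force: 0.0
```

Call:
{"method": "send_rows", "body": {
  "deltas": "0 0 0 0; 0 0 0 0; 0 0 0 0; 0 0 0 0; 0 0 0 0"
}}

```text
t: 49.1
eef_pos: [0.5401, 0.2503, 0.1717]
tool_rot: [0.0, 0.747, 0.665, 0.0]
contact_force: [0.1, 0.0, 0.2]
gripper_width: 1.001
grasp_force: 0.0
```

Call:
{"method": "send_rows", "body": {
  "deltas": "0 0 0.03 0; 0 0 0.06 0; 0 0 0.085 0; 0 0 0.096 0; 0 0 0.0997 0"
}}

```text
t: 49.6
eef_pos: [0.5395, 0.25, 0.071]
tool_rot: [-0.0, 0.747, 0.665, -0.001]
contact_force: [0.3, -0.9, 0.5]
gripper_width: 1.001
grasp_force: 0.0
```

Call:
{"method": "send_rows", "body": {
  "deltas": "0 0 0 0; 0 0 0 0; 0 0 0 0; 0 0 0 0; 0 0 0 0"
}}

```text
t: 50.1
eef_pos: [0.5404, 0.2504, 0.0726]
tool_rot: [0.0, 0.747, 0.665, 0.0]
contact_force: [-0.9, -0.9, -0.2]
gripper_width: 1.003
grasp_force: 0.0
```

Call:
{"method": "send_rows", "body": {
  "deltas": "0 0 0 0; 0 0 0 0; 0 0 0 0; 0 0 0 0; 0 0 0 0",
  "claw": 0.3,
  "force": 40
}}

```text
t: 50.6
eef_pos: [0.5403, 0.2504, 0.0723]
tool_rot: [0.0, 0.747, 0.665, 0.0]
contact_force: [0.1, -1.4, 4.4]
gripper_width: 0.62
grasp_force: 41.8
```

Call:
{"method": "send_rows", "body": {
  "deltas": "0 0 0 0; 0 0 0 0; 0 0 0 0; 0 0 0 0; 0 0 0 0"
}}

```text
t: 51.1
eef_pos: [0.5402, 0.2504, 0.0723]
tool_rot: [0.0, 0.747, 0.665, 0.0]
contact_force: [-0.4, -0.8, 5.9]
gripper_width: 0.618
grasp_force: 41.9
```

Call:
{"method": "send_rows", "body": {
  "deltas": "0 0 -0.01 0; 0 0 -0.025 0; 0 0 -0.045 0; 0 0 -0.065 0; 0 0 -0.08 0"
}}

```text
t: 51.6
eef_pos: [0.5404, 0.2506, 0.1541]
tool_rot: [0.0, 0.747, 0.665, 0.001]
contact_force: [0.4, 0.7, -1.2]
gripper_width: 0.62
grasp_force: 42.5
```

Call:
{"method": "send_rows", "body": {
  "deltas": "-0.01 0.001 0 0; -0.03 0.002 0 0; -0.06 0.004 0 0; -0.095 0.006 0 0; -0.13 0.009 0 0"
}}

```text
t: 52.1
eef_pos: [0.5329, 0.1179, 0.1511]
tool_rot: [-0.0, 0.747, 0.665, -0.001]
contact_force: [0.4, -0.7, -2.1]
gripper_width: 0.62
grasp_force: 42.5
```

Call:
{"method": "send_rows", "body": {
  "deltas": "-0.035 0.002 0 0; -0.07 0.004 0 0; -0.105 0.007 0 0; -0.13 0.008 0 0; -0.1462 0.0092 0 0"
}}

```text
t: 52.6
eef_pos: [0.5247, -0.0299, 0.1511]
tool_rot: [-0.0, 0.748, 0.664, -0.001]
contact_force: [-0.1, 0.2, -1.0]
gripper_width: 0.621
grasp_force: 42.5
```

Call:
{"method": "send_rows", "body": {
  "deltas": "0 0 0.01 0; 0 0 0.03 0; 0 0 0.045 0; 0 0 0.055 0; 0 0 0.06 0"
}}

```text
t: 53.1
eef_pos: [0.5253, -0.0256, 0.0905]
tool_rot: [-0.001, 0.747, 0.665, -0.001]
contact_force: [-0.2, -0.2, -1.9]
gripper_width: 0.622
grasp_force: 42.5
```

Call:
{"method": "send_rows", "body": {
  "deltas": "0 0 0 0; 0 0 0 0; 0 0 0 0; 0 0 0 0; 0 0 0 0"
}}

```text
t: 53.6
eef_pos: [0.5264, -0.0262, 0.0924]
tool_rot: [0.0, 0.747, 0.665, 0.0]
contact_force: [-0.3, 0.7, -2.0]
gripper_width: 0.617
grasp_force: 42.5
```

Call:
{"method": "send_rows", "body": {
  "deltas": "0 0 0 0; 0 0 0 0; 0 0 0 0; 0 0 0 0; 0 0 0 0"
}}

```text
t: 54.1
eef_pos: [0.5261, -0.0262, 0.092]
tool_rot: [-0.0, 0.747, 0.665, -0.0]
contact_force: [0.3, 0.2, -1.3]
gripper_width: 0.619
grasp_force: 42.5
```

Run:
```python
from h import *
p=bot.read_camera("scene"); W=cloud(p); o=bot.get_obs(); print(o["eef_pos"],o["tool_rot"])
print("bottle",cyl(W,(.5264,-.026),.027,.045,.09))
for n,c,r in [("can",(.62,.313),.026),("cap",(.5155,-.0945),.0255)]: print(n,cyl(W,c,r,.025,.09))
```

```text
[ 0.52612072 -0.02614011  0.09198241] [-2.74740577e-05  7.46962571e-01  6.64866089e-01 -1.11529157e-05]
bottle (array([ 0.52643696, -0.02586222]), 538, np.float64(0.0004988487632432981))
can (array([0.61960268, 0.31430118]), 576, np.float64(0.0007246648586251188))
cap (array([ 0.51595634, -0.09446744]), 831, np.float64(0.00045171221851036253))
```

Call:
{"method": "send_rows", "body": {
  "deltas": "0 0 0.006 0; 0 0 0.011 0; 0 0 0.015 0; 0 0 0.017 0; 0 0 0.0185 0"
}}

```text
t: 54.65
eef_pos: [0.526, -0.0261, 0.0731]
tool_rot: [-0.0, 0.747, 0.665, -0.0]
contact_force: [0.1, 0.0, -1.7]
gripper_width: 0.62
grasp_force: 42.5
```

Call:
{"method": "send_rows", "body": {
  "deltas": "0 0 0.0003 0; 0 0 0.0006 0; 0 0 0.0009 0; 0 0 0.0012 0; 0 0 0.0014 0"
}}

```text
t: 55.15
eef_pos: [0.5263, -0.0261, 0.0723]
tool_rot: [0.0, 0.747, 0.665, 0.0]
contact_force: [-0.4, -0.1, 2.1]
gripper_width: 0.617
grasp_force: 42.7
```

Call:
{"method": "send_rows", "body": {
  "deltas": "0 0 0 0; 0 0 0.0002 0; 0 0 0.0004 0; 0 0 0.0004 0; 0 0 0.0004 0"
}}

```text
t: 55.65
eef_pos: [0.5263, -0.0261, 0.0723]
tool_rot: [0.0, 0.747, 0.665, 0.0]
contact_force: [-1.3, -0.8, 5.5]
gripper_width: 0.617
grasp_force: 43.2
```

Call:
{"method": "send_rows", "body": {
  "deltas": "0 0 0 0; 0 0 0 0; 0 0 0 0; 0 0 0 0; 0 0 0 0",
  "claw": 1
}}

```text
t: 56.15
eef_pos: [0.5262, -0.0261, 0.0716]
tool_rot: [-0.0, 0.747, 0.665, 0.0]
contact_force: [0.5, 0.9, 0.9]
gripper_width: 0.997
grasp_force: 0.0
```

Call:
{"method": "send_rows", "body": {
  "deltas": "0 0 -0.01 0; 0 0 -0.03 0; 0 0 -0.06 0; 0 0 -0.09 0; 0 0 -0.1 0"
}}

```text
t: 56.65
eef_pos: [0.5279, -0.0258, 0.1753]
tool_rot: [0.002, 0.747, 0.665, 0.002]
contact_force: [0.2, -0.1, -0.2]
gripper_width: 1.0
grasp_force: 0.0
```

Call:
{"method": "send_rows", "body": {
  "deltas": "0.04 0.006 0 0; 0.085 0.013 0 0; 0.13 0.02 0 0; 0.175 0.027 0 0; 0.22 0.034 0 0"
}}

```text
t: 57.15
eef_pos: [0.5855, 0.1899, 0.1715]
tool_rot: [0.0, 0.747, 0.665, -0.0]
contact_force: [0.7, -0.4, 0.1]
gripper_width: 1.003
grasp_force: 0.0
```

Call:
{"method": "send_rows", "body": {
  "deltas": "0.045 0.007 0 0; 0.09 0.014 0 0; 0.115 0.017 0 0; 0.1294 0.0196 0 0; 0.1294 0.0196 0 0"
}}

```text
t: 57.65
eef_pos: [0.6193, 0.3165, 0.1713]
tool_rot: [-0.001, 0.746, 0.666, -0.0]
contact_force: [0.3, -1.1, -0.3]
gripper_width: 0.999
grasp_force: 0.0
```

Call:
{"method": "send_rows", "body": {
  "deltas": "0 0 0 0; 0 0 0 0; 0 0 0 0; 0 0 0 0; 0 0 0 0"
}}

```text
t: 58.15
eef_pos: [0.6201, 0.314, 0.1719]
tool_rot: [0.0, 0.747, 0.665, 0.0]
contact_force: [0.2, -0.3, -0.3]
gripper_width: 0.997
grasp_force: 0.0
```

Call:
{"method": "send_rows", "body": {
  "deltas": "0 0 0 0; 0 0 0 0; 0 0 0 0; 0 0 0 0; 0 0 0 0"
}}

```text
t: 58.65
eef_pos: [0.6199, 0.3147, 0.1717]
tool_rot: [0.0, 0.747, 0.665, -0.0]
contact_force: [0.1, 0.1, 0.0]
gripper_width: 1.001
grasp_force: 0.0
```

Call:
{"method": "send_rows", "body": {
  "deltas": "0 0 0.03 0; 0 0 0.06 0; 0 0 0.085 0; 0 0 0.095 0; 0 0 0.0992 0"
}}

```text
t: 59.15
eef_pos: [0.6195, 0.3144, 0.0715]
tool_rot: [-0.0, 0.747, 0.665, -0.001]
contact_force: [-0.6, 0.2, -0.1]
gripper_width: 0.999
grasp_force: 0.0
```

Call:
{"method": "send_rows", "body": {
  "deltas": "0 0 0 0; 0 0 0 0; 0 0 0 0; 0 0 0 0; 0 0 0 0"
}}

```text
t: 59.65
eef_pos: [0.6202, 0.3148, 0.0731]
tool_rot: [0.0, 0.747, 0.665, 0.0]
contact_force: [0.6, -1.0, 0.1]
gripper_width: 1.001
grasp_force: 0.0
```

Call:
{"method": "send_rows", "body": {
  "deltas": "0 0 0 0; 0 0 0 0; 0 0 0 0; 0 0 0 0; 0 0 0 0",
  "claw": 0.3,
  "force": 40
}}

```text
t: 60.15
eef_pos: [0.6198, 0.3149, 0.0728]
tool_rot: [-0.0, 0.747, 0.665, 0.0]
contact_force: [-1.8, -0.1, 3.8]
gripper_width: 0.594
grasp_force: 42.3
```

Call:
{"method": "send_rows", "body": {
  "deltas": "0 0 0 0; 0 0 0 0; 0 0 0 0; 0 0 0 0; 0 0 0 0"
}}

```text
t: 60.65
eef_pos: [0.6198, 0.3149, 0.0727]
tool_rot: [-0.0, 0.747, 0.665, 0.0]
contact_force: [-1.1, 0.5, 4.9]
gripper_width: 0.598
grasp_force: 42.5
```

Call:
{"method": "send_rows", "body": {
  "deltas": "0 0 -0.01 0; 0 0 -0.025 0; 0 0 -0.045 0; 0 0 -0.065 0; 0 0 -0.08 0"
}}

```text
t: 61.15
eef_pos: [0.6205, 0.3148, 0.1546]
tool_rot: [0.0, 0.747, 0.665, 0.001]
contact_force: [-0.3, 0.5, -3.1]
gripper_width: 0.599
grasp_force: 42.4
```

Call:
{"method": "send_rows", "body": {
  "deltas": "-0.01 -0.002 0 0; -0.03 -0.005 0 0; -0.06 -0.011 0 0; -0.095 -0.018 0 0; -0.13 -0.024 0 0"
}}

```text
t: 61.65
eef_pos: [0.5796, 0.186, 0.1514]
tool_rot: [-0.0, 0.747, 0.665, -0.001]
contact_force: [1.3, -0.5, -2.7]
gripper_width: 0.6
grasp_force: 42.4
```

Call:
{"method": "send_rows", "body": {
  "deltas": "-0.035 -0.007 0 0; -0.07 -0.013 0 0; -0.105 -0.02 0 0; -0.13 -0.024 0 0; -0.1486 -0.028 0 0"
}}

```text
t: 62.15
eef_pos: [0.5343, 0.0405, 0.1516]
tool_rot: [0.0, 0.748, 0.664, -0.001]
contact_force: [0.7, 0.4, -2.6]
gripper_width: 0.6
grasp_force: 42.5
```

Call:
{"method": "send_rows", "body": {
  "deltas": "0 0 0.01 0; 0 0 0.03 0; 0 0 0.045 0; 0 0 0.055 0; 0 0 0.06 0"
}}

```text
t: 62.65
eef_pos: [0.5351, 0.0444, 0.091]
tool_rot: [-0.001, 0.747, 0.665, -0.001]
contact_force: [0.6, 0.5, -2.9]
gripper_width: 0.602
grasp_force: 42.5
```

Call:
{"method": "send_rows", "body": {
  "deltas": "0 0 0 0; 0 0 0 0; 0 0 0 0; 0 0 0 0; 0 0 0 0"
}}

```text
t: 63.15
eef_pos: [0.5362, 0.044, 0.0929]
tool_rot: [0.0, 0.747, 0.665, 0.0]
contact_force: [0.3, -0.8, -2.9]
gripper_width: 0.599
grasp_force: 42.5
```

Call:
{"method": "send_rows", "body": {
  "deltas": "0 0 0 0; 0 0 0 0; 0 0 0 0; 0 0 0 0; 0 0 0 0"
}}

```text
t: 63.65
eef_pos: [0.5359, 0.044, 0.0925]
tool_rot: [-0.0, 0.747, 0.665, 0.0]
contact_force: [-1.2, 1.1, -3.8]
gripper_width: 0.598
grasp_force: 42.5
```

Run:
```python
from h import *
p=bot.read_camera("scene"); W=cloud(p); o=bot.get_obs(); print(o["eef_pos"],o["tool_rot"])
print("can",cyl(W,(.5357,.0436),.026,.045,.095))
for n,c,r in [("bottle",(.5264,-.026),.027),("cap",(.5155,-.0945),.0255)]: print(n,cyl(W,c,r,.025,.09))
```

```text
[0.53595024 0.04397302 0.09248166] [2.06670175e-07 7.46977552e-01 6.64849259e-01 3.87845809e-06]
can (array([0.53590266, 0.04372508]), 526, np.float64(0.0005612292803670073))
bottle (array([ 0.52688448, -0.02581565]), 792, np.float64(0.0005191865302689846))
cap (array([ 0.51598737, -0.09452591]), 830, np.float64(0.00045437360814611777))
```

Call:
{"method": "send_rows", "body": {
  "deltas": "0 0 0.006 0; 0 0 0.011 0; 0 0 0.015 0; 0 0 0.017 0; 0 0 0.0185 0"
}}

```text
t: 64.2
eef_pos: [0.5358, 0.044, 0.0736]
tool_rot: [-0.0, 0.747, 0.665, -0.0]
contact_force: [0.6, 0.6, -3.3]
gripper_width: 0.597
grasp_force: 42.5
```

Call:
{"method": "send_rows", "body": {
  "deltas": "0 0 0.0003 0; 0 0 0.0006 0; 0 0 0.0009 0; 0 0 0.0012 0; 0 0 0.0014 0"
}}

```text
t: 64.7
eef_pos: [0.536, 0.044, 0.0727]
tool_rot: [0.0, 0.747, 0.665, 0.0]
contact_force: [-0.9, 0.8, -0.5]
gripper_width: 0.601
grasp_force: 42.6
```

Call:
{"method": "send_rows", "body": {
  "deltas": "0 0 0 0; 0 0 0.0002 0; 0 0 0.0004 0; 0 0 0.0004 0; 0 0 0.0004 0"
}}

```text
t: 65.2
eef_pos: [0.536, 0.044, 0.0727]
tool_rot: [0.0, 0.747, 0.665, 0.0]
contact_force: [-1.2, 0.8, 5.9]
gripper_width: 0.602
grasp_force: 43.1
```

Call:
{"method": "send_rows", "body": {
  "deltas": "0 0 0 0; 0 0 0 0; 0 0 0 0; 0 0 0 0; 0 0 0 0",
  "claw": 1
}}

```text
t: 65.7
eef_pos: [0.536, 0.044, 0.0721]
tool_rot: [-0.0, 0.747, 0.665, 0.0]
contact_force: [0.1, -1.7, -0.5]
gripper_width: 0.997
grasp_force: 0.0
```

Call:
{"method": "send_rows", "body": {
  "deltas": "0 0 -0.01 0; 0 0 -0.03 0; 0 0 -0.06 0; 0 0 -0.1 0; 0 0 -0.13 0"
}}

```text
t: 66.2
eef_pos: [0.5363, 0.0444, 0.205]
tool_rot: [0.0, 0.747, 0.665, 0.001]
contact_force: [1.5, -0.2, -0.5]
gripper_width: 0.998
grasp_force: 0.0
```

Call:
{"method": "send_rows", "body": {
  "deltas": "0.03 0 0 0; 0.07 0 0 0; 0.11 0 0 0; 0.15 0 0 0; 0.19 0 0 0"
}}

```text
t: 66.7
eef_pos: [0.5581, 0.2342, 0.2031]
tool_rot: [0.0, 0.747, 0.665, 0.0]
contact_force: [0.0, 0.1, -0.7]
gripper_width: 0.998
grasp_force: 0.0
```

Call:
{"method": "send_rows", "body": {
  "deltas": "0.03 0 0 0; 0.05 0 0 0; 0.06 0 0 0; 0.06 0 0 0; 0.06 0 0 0"
}}

```text
t: 67.2
eef_pos: [0.5652, 0.2909, 0.2023]
tool_rot: [0.0, 0.747, 0.664, -0.0]
contact_force: [-0.5, -0.1, 0.2]
gripper_width: 0.998
grasp_force: 0.0
```

Run:
```python
from h import *
p=bot.read_camera("scene"); pt=bot.read_camera("top"); W=cloud(p); o=bot.get_obs(); print(o["t"],o["eef_pos"])
for n,c,r in [("can",(.5357,.0436),.026),("bottle",(.5264,-.026),.027),("cap",(.5155,-.0945),.0255)]: print(n,cyl(W,c,r,.025,.09))
for q in ["board","heatsink","relay"]:
    for r in bot.landmark_of(p,q)[:3]: print(q,np.round(r["xyz"],3),round(r["confidence"],2))
a=cv2.cvtColor(pt["img"],cv2.COLOR_RGB2BGR)[90:230,205:440]; b=cv2.cvtColor(p["img"],cv2.COLOR_RGB2BGR)[150:384,40:340]
cv2.imwrite("pics/fin.png",np.hstack([cv2.resize(a,(400,300)),cv2.resize(b,(400,300))]))
```

```text
67.3 [0.56534589 0.29035633 0.20222571]
can (array([0.53592078, 0.04396263]), 689, np.float64(0.0005524522745593875))
bottle (array([ 0.52681837, -0.02580931]), 791, np.float64(0.0004925751383479844))
cap (array([ 0.51600533, -0.09454366]), 827, np.float64(0.00045243649354565624))
board [ 0.548 -0.283  0.038] 0.9
board [ 0.326 -0.222  0.001] 0.9
board [ 0.513 -0.094  0.008] 0.7
heatsink [0.608 0.052 0.004] 0.64
relay [ 0.588 -0.12   0.006] 0.61
relay [ 0.527 -0.022  0.004] 0.59
```

View pics/fin.png

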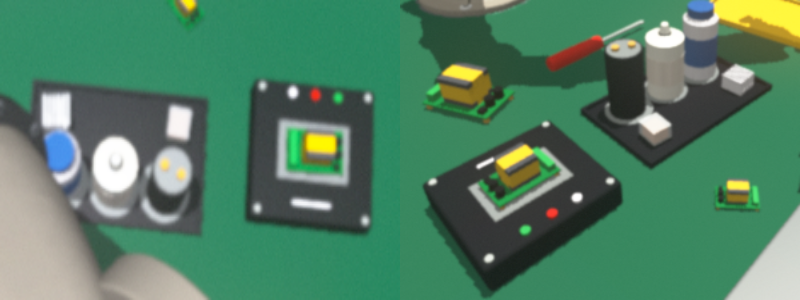

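All three tall things stand upright within 0.5 mm of their starting spots. The board is square on the pad, the heatsink and relay are where they were, and the arm is clear of everything.

```bash
python3 -c "
from station import bot
print(bot.hand_in())"
```

```text
the job is handed in; nothing more can be done
None
```

The job is handed in after about 67 s of robot time: the board lies square and centred on the fixture pad, components up, and the can, bottle and capacitor stand upright within about 0.5 mm of where they started, with the heatsink and relay left alone.

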